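Open the hot steriliser and load the cuticle pushers

ROBOT

A 7-joint arm with a two-finger parallel gripper is mounted at the origin on the work surface. World frame = base frame: x ahead of the robot, y to its left, z up, the work surface at z = 0. Lengths are in m, angles in rad, forces in N, time in s.
With the tool pointing down it reaches from about 0.4 to 0.85 m from the base axis. Payload 4.5 kg.
Tool frame: the origin (TCP) lies on the centre line of the jaws, within the pads' length; the fingertips stand r.tcp_to_tips ahead of it and the grasp point (between the pads) lies 11 mm behind it (r.tcp_to_tips is the distance from the TCP to the fingertips, in m); y points along the fingers, x is the direction in which the jaws open and shut, and the axes are right-handed (so a half turn about y gives the same grasp; the last joint's range is limited). The gripper opens to 88 mm and grips with 3 to 60 N. Pads are 18 mm wide; open, the fingers measure 123 mm over their backs; the gripper's body (75 mm by 187 mm) begins 45 mm behind the grasp point.
Start: joints at [1.179, 0.689, -0.195, 1.565, 0.157, 0.902, -0.215], TCP at [0.258, -0.569, 0.247] pointing down, gripper open.
Joint ranges: [-3.01, 3.01], [-0.46, 2.08], [-1.47, 1.51], [0.13, 2.56], [-1, 4.14], [0.04, 2.09], [-2.66, 2.66]. Speed limits (rad/s): [2.57, 2.57, 3.14, 3.14, 3.14, 3.14, 3.14].

INTERFACE

Orientations are given as a unit quaternion [x, y, z, w].
In Python, from plant import r gives the robot as it stands. The module is installed in compiled form; this text tells all that it offers.
- The arm moves only by the shell command python3 -m inch 'ROWS' [OPENING] [FORCE]. ROWS is text: rows parted by semicolons, each of 4 numbers parted by spaces: the shift along the tool's x, y, z in mm, then the turn about the tool's y in degrees. In form: x y z spin; .... A call has 1 to 10 rows; each row is the pose to reach, as a shift and turn from the pose commanded when the call began, along the tool's axes at that moment; what a row does not reach only later rows make up. A row lasts 1/10 s, in which the tool goes at most 50 mm and 8.59 degrees, less where a joint would pass 70% of its speed; a pose out of reach is approached as far as the arm can. A call with a gripper value outside its range is refused whole. OPENING is the gripper command: -1 is shut, 1 is fully open, values between are in proportion, set as the call begins (- or left out, the last holds). The fingers move at their own pace and stop on an object; FORCE is the grip in N (left out, the last holds). Time passes only in rows, so rows that repeat a pose let the fingers close. It gives the time, the measured TCP pose, the force and the opening at its end, in the units of the state.
- r.get_state(): the state, without advancing time (a new reading comes with each control period).
- r.snapshot(name): name is "scene" or "top"; returns a dict with "frame" (400x640x3 uint8, red, green, blue), "intrinsics" (3x3 intrinsics, pixels), "dist_coeffs" ([k1, k2, p1, p2, k3] as OpenCV has them; the pictures are not rectified), "R" (3x3) and "t" (3): a world point X has camera coordinates R X + t. Camera axes: x right, y down, z forward; pixel columns grow to the right and rows downward; lengths in m; the calibration is good to about 2 mm. A picture is of the moment at which its call begins. There is no depth.
- r.finish_job(): hands the job in, once; it reports no verdict.
Trained networks look in the newest picture that a camera, given by its name, has taken for a name from the list of things; names that differ only in an ending like _2 or _b are one class to them, and where a whole thing is asked for, a point or a joint stands for the part that bears it (a point fixed in the world has none). Each returns a list of dicts, best first, with "p" (0 to 1); they miss things now and then, are a little off and sometimes report something else, mostly with a low value. They report only what shows in the picture. A call takes as long as a camera call. They do not tell look-alikes from the thing itself.
- r.trace(camera, name): "region" (400x640 bool, what is visible of it) and "centre" ([row, column] in pixels, amid what is visible of it).
- r.tip_of(camera, name): "centre" ([row, column] in pixels: a listed point, or the origin of a listed thing).
The state is a dict: "clock": time; "q": joint angles; "qd": joint speeds; "joint_torque": joint torques, N m; "tool_pos": TCP position; "eef_rot": TCP orientation; "contact_force": force on the tool from outside, world axes, zero at the start; "moment": the same for the moment, N m; "opening": opening from 0.0 (shut) to 1.0 (fully open).
Only numpy, scipy, OpenCV 4.12 (cv2) and the standard library are available. Lean on these libraries where they do the work, as an engineer would, in place of code of your own. Each camera call takes 0.05 s, during which the arm holds its last target.

TASK

The steriliser's lid is hot: take the lid lifter from its stand, hook it under the lid's loop handle and, keeping the lid level and never touching it with the robot itself, lift it off and set it gently down flat and wholly on the round cork trivet. Hang the lifter back in its stand as it was, then put the two steel cuticle pushers, one at a time, through the steriliser's neck so that both are right down inside the well. Leave the cream jar and the two polish bottles where they stand.

Things in the scene. Friction and masses are not known exactly. Their poses are not given: they have to be found in the camera images.
- steriliser: fixed white round steriliser, 152 mm across and 70 mm high, from whose middle a steel neck of 68 mm outer diameter rises to 105 mm; origin at the centre of its underside on the table, z up
- well_mouth (a point): centre of the neck's open top, 105 mm above the table; below it a round well of 42 mm bore goes straight down 95 mm to a flat floor. The lid covers it at the start
- lid: loose hot steel lid, about 0.25 kg, 86 mm across: a disc with a skirt below (78 mm inside) that hangs around the neck. Origin: centre of the skirt's lower edge, 97 mm above the table when on the steriliser, 8 mm when on the trivet; z up. The disc's underside is 8 mm and its top 14 mm above the origin. A brass loop handle stands on the middle of the top, in the lid's y-z plane
- lid_loop (a point): middle of the loop's opening, 30 mm above the lid's origin, axes as the lid's. Loop: 7 mm round bar, an arch 56 mm wide at its feet, rising to a peak in the middle. The opening reaches up to 46.5 mm above the lid's origin at the peak, 38 mm at 11 mm to either side. A hook passes through along x, from either side. Hung off its peak the lid tilts
- trivet: fixed round cork trivet, 130 mm across, 8 mm high; origin at the centre of its underside
- stand: fixed grey stand of the lifter: base 150 x 80 x 10 mm; posts at x = +45 and -45 mm (16 mm along x, 36 along y) with open-topped notches 26 mm wide in y: floor 118 mm, prong tops 131 mm above the table. The lifter's bar lies along the stand's x in both notches. Origin: centre of its underside
- lifter: loose lid lifter, 0.12 kg: blue grip bar 130 (x) x 14 (y) x 20 mm (z), 6 mm steel hook below. Origin: centre of the bar, to be gripped there; in the stand it lies above the stand's origin, 128 mm above the table, axes as the stand's. The stem goes down at x = -20 mm to z = -80 mm; the hook then runs to +x, lowest at x = 0, tip at x = +20 mm, open upward
- lifter_hook (a point): lowest point of the hook's centre line, 93 mm straight below the centre of the bar (bar 3 mm in radius); the tip's centre line is 20 mm ahead of it (+x) and 10 mm higher; axes as the lifter's
- rack: fixed white block 50 (x) x 120 (y) x 45 mm high; two upright holes of 13 mm diameter, 35 mm deep, at y = +32 and -32 mm, hold the pushers. Origin at the centre of its underside
- pusher_a_c (a point): centre (half-way up) of the cuticle pusher with the red ring: steel rod 85 mm long, 10 mm in diameter, its lower 12 mm tapering to 6 mm, 40 g, z along it and upward; it stands in the rack, its top 95 mm above the table
- pusher_b_c (a point): the same for the cuticle pusher with the green ring
- cream: bystander: loose white cream jar with an orange band, 64 mm across, 65 mm high; origin under its centre
- polish_red: bystander: loose red polish bottle with a black cap, 28 mm across, 74 mm high; origin under its centre
- polish_blue: bystander: loose blue polish bottle with a white cap, 28 mm across, 74 mm high; origin under its centre
There are look-alikes about, which are no part of the job. What is shaped like the lid but blue or green is not meant.

How it is judged:
On the way, in this order (a step that is already met when the one before it is completed fails the run):
1. the lid hangs level from the lifter, clear of the steriliser (contact force between lid and lifter above 0.8 N and contact force between lid and steriliser below 0.05 N and z of lid in the frame of steriliser above 0.11 m and angle between lid's own z axis and vertical below 0.35 rad), for 0.3 s.
2. the lid lies flat and wholly on the trivet, the lifter free of it (horizontal distance between lid and trivet below 0.023 m and angle between lid's own z axis and vertical below 0.1 rad and z of lid in the frame of trivet below 0.013 m and contact force between lid and lifter below 0.05 N), for 0.2 s.
3. the lifter hangs in its stand, released (horizontal distance between lifter and stand below 0.016 m and z of lifter in the frame of stand between 0.122 and 0.133 m and angle between lifter's own z axis and vertical below 0.12 rad and angle between the x axis of lifter and the x axis of stand, either way round below 0.3 rad and contact force between the fingers and lifter below 0.1 N), for 0.2 s.
4. one pusher is down in the well (((horizontal distance between pusher_a_c and well_mouth below 0.018 m and z of pusher_a_c in the frame of steriliser below 0.07 m) or (horizontal distance between pusher_b_c and well_mouth below 0.018 m and z of pusher_b_c in the frame of steriliser below 0.07 m))), for 0.2 s.
5. both pushers are down in the well (horizontal distance between each of pusher_a_c, pusher_b_c and well_mouth below 0.018 m and z of each of pusher_a_c, pusher_b_c in the frame of steriliser below 0.07 m), for 0.2 s.
At the end, for the whole second after the job is handed in: lid flat (tilt under 0.1 rad) on the trivet, centres within 23 mm; lifter upright in both notches of its stand, centred within 16 mm; both pushers in the well, centres within 18 mm of its axis and under 70 mm above the table; lid and lifter at rest (all of step 5 and horizontal distance between lid and trivet below 0.023 m and angle between lid's own z axis and vertical below 0.1 rad and z of lid in the frame of trivet below 0.013 m and horizontal distance between lifter and stand below 0.016 m and z of lifter in the frame of stand between 0.122 and 0.133 m and angle between lifter's own z axis and vertical below 0.12 rad and angle between the x axis of lifter and the x axis of stand, either way round below 0.3 rad and linear speed of each of lid, lifter below 0.02 m/s); the robot touches nothing.
It fails at once if the robot itself touches the hot lid (contact force between any of the fingers, the arm and lid above 0.5 N).
It fails at once if the lid tilts more than 0.45 rad (angle between lid's own z axis and vertical above 0.45 rad).
It fails at once if the lid is dropped or flung (faster than 0.7 m/s) (linear speed of lid above 0.7 m/s).
It fails at once if the cream jar or a polish bottle is moved more than 20 mm or tipped (distance of any of cream, polish_red, polish_blue from where it was at the start of the episode above 0.02 m or angle between any of cream, polish_red, polish_blue's own z axis and vertical above 0.4 rad).
It also fails if it takes over 72 s, if anything falls off the work surface, if the arm or the gripper's body presses on something with over 40 N, if the wrist force passes 120 N, or if a joint passes its speed limit or range.

## Working session

There is one attempt and no reset: what is moved stays moved. The work goes in short steps, Python scripts to look and compute and a shell command to move; the robot and the scene stay as the last step left them, time stands still between calls to the robot, and variables do not carry over. Pictures are saved under pics/ and viewed, and the job is handed in when it is done.

```bash
mkdir -p pics; ls; python3 - <<'E'
from plant import r
import cv2,numpy as np
s=r.get_state()
for k,v in s.items(): print(k,np.round(v,4))
print(r.tcp_to_tips)
for n in ["scene","top"]:
    d=r.snapshot(n)
    cv2.imwrite(f"pics/{n}0.png",d["frame"][:,:,::-1])
    print(n,d["intrinsics"],d["dist_coeffs"],d["R"],d["t"])
E
```

```text
pics
clock 0.0
q [ 1.1788  0.69   -0.1945  1.5664  0.1573  0.9025 -0.2151]
qd [-0.0004 -0.0007  0.0008 -0.0023  0.001   0.0006  0.0012]
joint_torque [ 6.00000e-04 -5.27559e+01 -1.26650e+00 -1.53426e+01 -5.26000e-02
  6.80000e-03  2.00000e-04]
tool_pos [ 0.2579 -0.5686  0.2459]
eef_rot [-0.5941  0.3836 -0.3825  0.5947]
contact_force [ 0.3855 -0.5713  0.6674]
moment [-0.0174 -0.0173  0.0099]
opening 1.0004
0.008
scene [[407.32358137   0.         315.05926485]
 [  0.         407.32358137 193.71561192]
 [  0.           0.           1.        ]] [-0.01409084  0.          0.          0.          0.        ] [[ 0.54511192  0.83835761 -0.00308415]
 [ 0.68130812 -0.44513387 -0.58109817]
 [-0.48854094  0.31466229 -0.81382762]] [-0.32521139 -0.34160211  1.17710465]
top [[446.22840975   0.         327.66665427]
 [  0.         446.22840975 206.95233359]
 [  0.           0.           1.        ]] [-0.09658715  0.          0.          0.          0.        ] [[ 0.02547861 -0.99966066  0.00542337]
 [-0.99583726 -0.02585535 -0.0874051 ]
 [ 0.08751566 -0.00317384 -0.99615809]] [-0.02954467  0.58411497  1.13952594]
```

View pics/scene0.png

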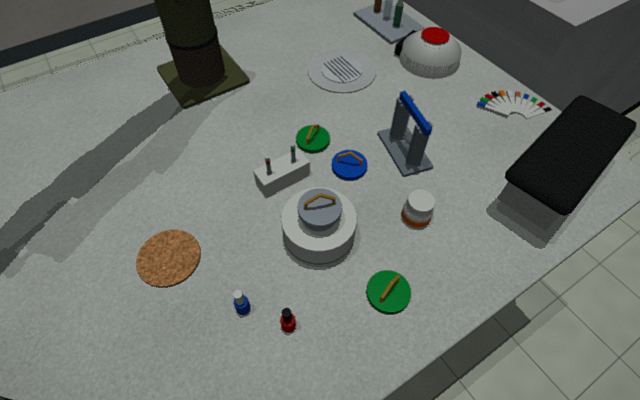

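View pics/top0.png

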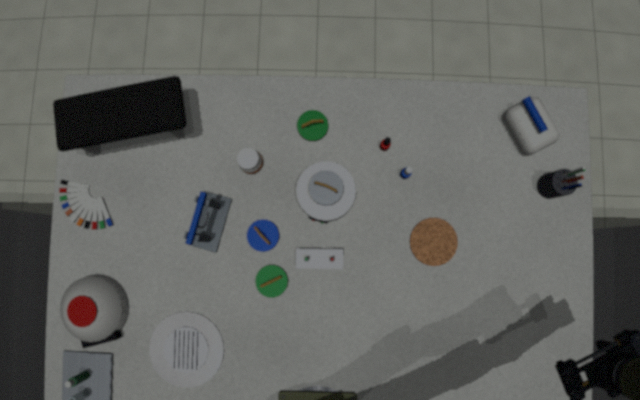

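The scene image shows the steel lid with its brass loop on the steriliser at about (col 320, row 208). Its look-alikes are the green ones at (313,138) and (388,291) and the blue one at (349,164). The lifter's blue bar is at (414,112) on the stand, the trivet at (168,257) and the rack at (282,172). In the top image the same things are at lid (325,187), stand (208,221), trivet (433,241) and rack (320,258). There is also a blue bar on a white box at (535,115), another look-alike for the bar.

```bash
cat > h.py <<'E'
from plant import r
import cv2,numpy as np
from scipy.spatial.transform import Rotation as Ro
from scipy.optimize import least_squares
def proj(d,X):
    X=np.atleast_2d(X).astype(float)
    p,_=cv2.projectPoints(X,cv2.Rodrigues(d["R"])[0],d["t"],d["intrinsics"],d["dist_coeffs"])
    return p[:,0]
def ray(d,uv):
    p=cv2.undistortPoints(np.array([[uv]],float),d["intrinsics"],d["dist_coeffs"])[0,0]
    v=d["R"].T@np.array([p[0],p[1],1]); return -d["R"].T@d["t"],v/np.linalg.norm(v)
def onz(d,uv,z):
    o,v=ray(d,uv); return o+v*(z-o[2])/v[2]
def tri(ds,uvs):
    A=np.zeros((3,3));b=np.zeros(3)
    for d,uv in zip(ds,uvs):
        o,v=ray(d,uv);P=np.eye(3)-np.outer(v,v);A+=P;b+=P@o
    X=np.linalg.solve(A,b)
    return X,[np.linalg.norm(proj(d,X)[0]-uv) for d,uv in zip(ds,uvs)]
def snaps(): return {n:r.snapshot(n) for n in ("scene","top")}
E
python3 - <<'E'
from h import *
ds=snaps()
Z=dict(steriliser=0,well_mouth=.105,lid=.097,lid_loop=.127,trivet=0,stand=0,lifter=.128,lifter_hook=.035,rack=0,pusher_a_c=.0525,pusher_b_c=.0525,cream=0,polish_red=0,polish_blue=0)
for n,z in Z.items():
    for c in ds:
        L=r.tip_of(c,n)
        print(n,c,[(np.round(l["centre"][::-1],1).tolist(),round(l["p"],2),np.round(onz(ds[c],l["centre"][::-1],z)[:2],4).tolist()) for l in L[:5]])
E
```

```text
steriliser scene [([319.1, 234.6], 0.56, [0.6244, -0.0078]), ([286.4, 322.8], 0.52, [0.7489, -0.1629])]
steriliser top [([322.5, 193.1], 0.96, [0.6238, 0.0002]), ([384.9, 144.3], 0.43, [0.7616, -0.1655])]
well_mouth scene [([321.5, 212.2], 0.55, [0.6359, -0.0105])]
well_mouth top [([323.7, 186.1], 0.57, [0.6286, -0.0033]), ([253.0, 160.4], 0.28, [0.688, 0.1725])]
lid scene [([317.7, 210.4], 0.88, [0.6241, -0.0114]), ([388.6, 292.9], 0.83, [0.8302, -0.0023]), ([351.3, 164.8], 0.83, [0.5671, 0.1104]), ([316.1, 138.9], 0.56, [0.4646, 0.0889])]
lid top [([325.4, 186.6], 0.85, [0.6285, -0.0074]), ([273.7, 278.0], 0.69, [0.4021, 0.1121]), ([264.9, 232.9], 0.56, [0.5109, 0.1373])]
lid_loop scene [([317.3, 201.0], 0.93, [0.6224, -0.0113]), ([389.4, 285.0], 0.77, [0.8273, -0.0039]), ([348.8, 159.3], 0.7, [0.5716, 0.0983]), ([307.2, 131.3], 0.66, [0.4592, 0.0697])]
lid_loop top [([310.2, 126.1], 0.9, [0.7718, 0.0333]), ([260.4, 231.5], 0.86, [0.5131, 0.1441]), ([269.9, 280.0], 0.73, [0.3994, 0.1176])]
trivet scene [([169.9, 257.9], 0.66, [0.5024, -0.296])]
trivet top [([435.1, 239.0], 0.72, [0
[... 391 characters left out ...]
]), ([327.6, 181.9], 0.66, [0.6493, -0.0126])]
rack scene [([283.9, 176.6], 0.77, [0.448, 0.0089])]
rack top [([318.5, 258.2], 0.67, [0.4503, 0.0062])]
pusher_a_c scene [([319.8, 201.3], 0.71, [0.5832, 0.0208]), ([269.4, 169.4], 0.41, [0.4499, -0.0257])]
pusher_a_c top []
pusher_b_c scene [([286.0, 324.4], 0.66, [0.7673, -0.171]), ([290.2, 155.9], 0.61, [0.4414, 0.0335])]
pusher_b_c top []
cream scene [([414.6, 215.4], 0.79, [0.699, 0.1951])]
cream top [([251.3, 163.5], 0.79, [0.6993, 0.1945])]
polish_red scene []
polish_red top [([385.9, 142.9], 0.67, [0.7656, -0.1682])]
polish_blue scene [([244.0, 307.9], 0.84, [0.6802, -0.2162])]
polish_blue top [([403.3, 173.2], 0.54, [0.6836, -0.2163])]
```

```bash
python3 - <<'E'
from h import *
ds=snaps()
def crop(c,x,y,w,h,k,n):
    f=ds[c]["frame"][y:y+h,x:x+w,::-1]; f=cv2.convertScaleAbs(f,alpha=1.6 if c=="top" else 1.2)
    return cv2.resize(f,None,fx=k,fy=k,interpolation=cv2.INTER_CUBIC)
a=crop("scene",270,150,100,120,4,0);b=crop("scene",370,80,75,120,4,0)
cv2.imwrite("pics/c1.png",np.hstack([a,b]))
a=crop("top",285,150,85,80,4,0);b=crop("top",175,180,75,80,4,0)
cv2.imwrite("pics/c2.png",np.hstack([a,b]))
E
```

```text
(no output)
```

View pics/c1.png

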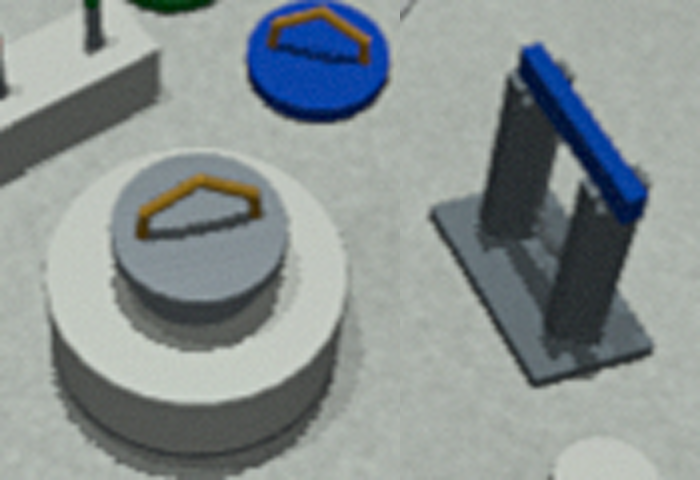

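View pics/c2.png

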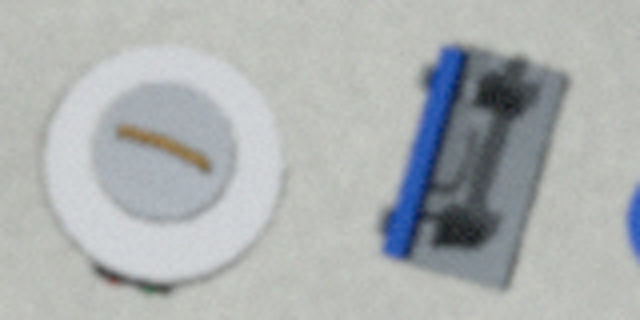

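```bash
cat > fit.py <<'E'
from h import *
from scipy.optimize import minimize
S=4
def sil(d,hulls,box):
    x0,y0,w,h=box
    m=np.zeros((h*S,w*S),np.uint8)
    for H in hulls:
        p=(proj(d,H)-[x0,y0]+.5)*S-.5
        cv2.fillConvexPoly(m,cv2.convexHull(np.round(p*16).astype(np.int32)),255,shift=4)
    return cv2.resize(m,(w,h),interpolation=cv2.INTER_AREA)/255.
def pose(x,y,z,yaw,P):
    return Ro.from_euler('z',yaw).apply(P)+[x,y,z]
def boxpts(a,b,c): return np.array([[i*a/2,j*b/2,k*c/2] for i in(-1,1) for j in(-1,1) for k in(-1,1)])
def cyl(rad,z0,z1,n=48):
    t=np.linspace(0,2*np.pi,n,endpoint=False)
    return np.array([[rad*np.cos(a),rad*np.sin(a),z] for a in t for z in(z0,z1)])
def fit(masks,ds,model,p0,step,boxes):
    def cost(p):
        return sum(np.abs(sil(ds[c],model(p),boxes[c])-masks[c]).sum()/np.sqrt(max(masks[c].sum(),1)) for c in masks)
    best=None
    for k in range(3):
        sx=np.vstack([p0]+[np.array(p0)+np.eye(len(p0))[i]*step[i]/(1+k) for i in range(len(p0))])
        o=minimize(cost,p0,method='Nelder-Mead',options=dict(initial_simplex=sx,xatol=1e-5,fatol=1e-4,maxiter=400)); p0=o.x
    return o.x,o.fun
def cut(M,b): x,y,w,h=b; return M[y:y+h,x:x+w].astype(float)
LOOP=np.array([[0,-.028,.014],[0,-.028,.014]])
E
python3 - <<'E'
from fit import *
import pickle
ds=snaps(); 
hsv={c:cv2.cvtColor(ds[c]["frame"],cv2.COLOR_RGB2HSV) for c in ds}
# lifter bar
B={"scene":(385,80,60,70),"top":(175,180,60,80)}
blue={c:cut((hsv[c][...,0]>105)&(hsv[c][...,0]<130)&(hsv[c][...,1]>150),B[c]) for c in B}
for c in B: print(c,blue[c].sum())
bar=lambda p:[pose(p[0],p[1],.128,p[2],boxpts(.13,.014,.02))]
for cs in (["scene"],["top"],["scene","top"]):
    print("bar",cs,fit({c:blue[c] for c in cs},ds,bar,[.536,.305,-.25],[.01,.01,.1],B))
# loop, bar axis polyline: centre line
def loop(p):
    # feet y=+-.0245, z .014 -> shoulders -> peak
    pts=np.array([[0,-.0245,.014],[0,-.0245,.030],[0,0,.050],[0,.0245,.030],[0,.0245,.014]])
    pts=pts.copy(); pts[[1,3],2]=p[3]
    out=[]
    off=.0035*np.array([[np.cos(a)*np.cos(b),np.sin(a)*np.cos(b),np.sin(b)] for a in np.linspace(0,6.28,10) for b in(-1.57,-.8,0,.8,1.57)])
    for a,b in zip(pts[:-1],pts[1:]):
        out.append(pose(p[0],p[1],.097,p[2],np.vstack([a+off,b+off])))
    return out
B2={"scene":(290,180,60,40),"top":(305,170,45,35)}
br={c:cut((hsv[c][...,0]>8)&(hsv[c][...,0]<28)&(hsv[c][...,1]>100),B2[c]) for c in B2}
for c in B2: print(c,br[c].sum())
for cs in (["scene"],["top"],["scene","top"]):
    print("loop",cs,fit({c:br[c] for c in cs},ds,loop,[.625,-.009,-.3,.032],[.01,.01,.2,.003],B2))
# trivet
B3={"scene":(125,220,90,80),"top":(395,205,80,75)}
tv={c:cut((hsv[c][...,0]>3)&(hsv[c][...,0]<25)&(hsv[c][...,1]>70),B3[c]) for c in B3}
for c in B3: print(c,tv[c].sum())
for cs in (["scene"],["top"],["scene","top"]):
    print("trivet",cs,fit({c:tv[c] for c in cs},ds,lambda p:[pose(p[0],p[1],0,0,cyl(.065,0,.008))],[.505,-.3],[.01,.01],B3))
for nm,mods,p0 in (("steriliser",lambda p:[pose(p[0],p[1],0,0,cyl(.076,0,.07)),pose(p[0],p[1],0,0,cyl(.043,.07,.111))],[.625,-.005]),("lid",lambda p:[pose(p[0],p[1],0,0,cyl(.043,.097,.111))],[.625,-.005]),("rack",lambda p:[pose(p[0],p[1],.0225,p[2],boxpts(.05,.12,.045))],[.45,.007,0.]),("cream",lambda p:[pose(p[0],p[1],0,0,cyl(.032,0,.065))],[.699,.195]),("polish_red",lambda p:[pose(p[0],p[1],0,0,cyl(.014,0,.045)),pose(p[0],p[1],0,0,cyl(.009,.045,.074))],[.765,-.168]),("polish_blue",lambda p:[pose(p[0],p[1],0,0,cyl(.014,0,.045)),pose(p[0],p[1],0,0,cyl(.009,.045,.074))],[.682,-.216])):
  for c in ds:
    L=r.trace(c,nm)
    for l in L[:3]:
        ys,xs=np.where(l["region"]); b=(max(xs.min()-5,0),max(ys.min()-5,0),xs.max()-xs.min()+11,ys.max()-ys.min()+11)
        q=[np.mean(xs),np.mean(ys)]
        print(nm,c,round(l["p"],2),np.round(q),len(xs), end=" ")
        if np.linalg.norm(proj(ds[c],[*p0[:2],.05])[0]-q)<25:
            print(fit({c:cut(l["region"],b)},ds,mods,p0,[.01]*len(p0),{c:b}),end="")
        print()
E
```

```text
scene 438.0
top 293.0
bar ['scene'] (array([ 0.54025088,  0.30033542, -0.27343186]), np.float64(5.12071509474688))
bar ['top'] (array([ 0.54153465,  0.30021408, -0.25924135]), np.float64(9.759680679159061))
bar ['scene', 'top'] (array([ 0.54166262,  0.29999063, -0.26993205]), np.float64(15.187659674622502))
scene 117.0
top 23.0
loop ['scene'] (array([ 0.62478661, -0.00824152, -0.4021431 ,  0.03410303]), np.float64(5.5557031418009215))
loop ['top'] (array([ 0.62558646, -0.00563288, -0.35711091,  0.03239212]), np.float64(10.768338504774972))
loop ['scene', 'top'] (array([ 0.62429003, -0.00804703, -0.38521211,  0.03312762]), np.float64(16.33991651100089))
scene 2847.0
top 1782.0
trivet ['scene'] (array([ 0.49943509, -0.29795806]), np.float64(2.5685522995469707))
trivet ['top'] (array([ 0.50189423, -0.29824356]), np.float64(2.8231676557939003))
trivet ['scene', 'top'] (array([ 0.50099493, -0.29817403]), np.float64(5.574502063166415))
steriliser scene 0.71 [319. 234.] 3299 (array([ 0.62291923, -0.00760599]), np.float64(29.31297504204299))
steriliser top 0.96 [326. 193.] 1890 (array([ 0.62
[... 368 characters left out ...]
06, 0.00689653]), np.float64(3.6373559159797515))
rack top 0.68 [319. 258.] 906 (array([ 0.45192197,  0.00447781, -0.00297005]), np.float64(1.6827661103715084))
rack top 0.36 [196. 217.] 383 
cream scene 0.64 [418. 208.] 997 (array([0.70181963, 0.19410751]), np.float64(4.99049689518263))
cream top 0.97 [249. 160.] 493 (array([0.69876982, 0.19281099]), np.float64(5.647378720715945))
polish_red scene 0.89 [288. 320.] 287 (array([ 0.75677553, -0.16209424]), np.float64(3.800717355859445))
polish_red top 0.53 [385. 144.] 124 (array([ 0.75537486, -0.16162296]), np.float64(1.6731466469200151))
polish_blue scene 0.71 [241. 303.] 297 (array([ 0.68087309, -0.21742016]), np.float64(3.9391611794105694))
```

```bash
python3 - <<'E'
from fit import *
ds=snaps()
hook=np.array([[-.02,0,-.01],[-.02,0,-.08],[-.012,0,-.09],[0,0,-.093],[.012,0,-.09],[.02,0,-.083]])
out=[]
for c,(x,y,w,h) in {"top":(180,185,60,65),"scene":(375,85,60,65)}.items():
    f=ds[c]["frame"][y:y+h,x:x+w,::-1]; g=np.clip(f.astype(float)*2.2,0,255).astype(np.uint8) if c=="top" else np.clip(f*2.,0,255).astype(np.uint8)
    k=6
    base=cv2.resize(g,None,fx=k,fy=k,interpolation=cv2.INTER_CUBIC)
    b=base.copy()
    for yaw,col in((-.27,(0,0,255)),(np.pi-.27,(0,255,0))):
        p=(proj(ds[c],pose(.541,.300,.128,yaw,hook))-[x,y]+.5)*k
        cv2.polylines(b,[np.int32(p)],False,col,1)
    out.append(np.hstack([base,b]))
cv2.imwrite("pics/hook.png",np.vstack(out)[:, :])
print(out[0].shape)
cv2.imwrite("pics/hook.png",cv2.resize(np.vstack(out),None,fx=.72,fy=.72))
E
```

```text
(390, 720, 3)
```

View pics/hook.png

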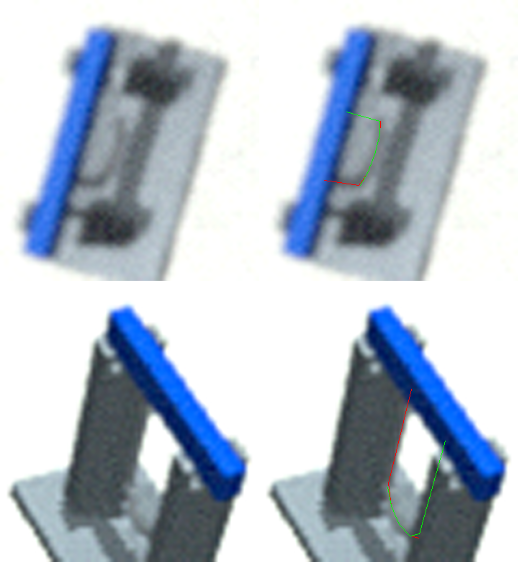

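```bash
cat >> h.py <<'E'
def togo(x,y,z,jaw):
    """target TCP world; jaw = world heading (rad) of the tool x axis, mod pi"""
    s=r.get_state(); R=Ro.from_quat(s["eef_rot"]); M=R.as_matrix()
    d=R.inv().apply(np.array([x,y,z])-s["tool_pos"])*1000
    cur=np.arctan2(M[1,0],M[0,0]); dy=(jaw-cur+np.pi/2)%np.pi-np.pi/2
    print("t",round(float(s["clock"]),2),"pos",np.round(s["tool_pos"],4),"jaw",round(cur,3),"q7",round(float(s["q"][6]),2),"open",round(float(s["opening"]),3),"down",np.round(M[:,1],3),"F",np.round(s["contact_force"],1))
    print("-> tool mm",np.round(d,1),"spin deg",round(np.degrees(-dy),2), "xaxis",np.round(M[:,0],3),"zaxis",np.round(M[:,2],3))
E
python3 - <<'E'
from h import *
togo(.541,.300,.25,np.pi/2-.27)
togo(.50,-.1,.25,np.pi/2-.27)
E
```

```text
t 2.5 pos [ 0.2582 -0.5692  0.2467] jaw -1.145 q7 -0.22 open 1.003 down [ 0. -0. -1.] F [ 0.4 -0.  -0.1]
-> tool mm [-674.8   -3.3  616.6] spin deg 39.86 xaxis [ 0.413 -0.911  0.   ] zaxis [0.911 0.413 0.   ]
t 2.5 pos [ 0.2582 -0.5692  0.2467] jaw -1.145 q7 -0.22 open 1.003 down [ 0. -0. -1.] F [ 0.4 -0.  -0.1]
-> tool mm [-327.4   -3.3  414. ] spin deg 39.86 xaxis [ 0.413 -0.911  0.   ] zaxis [0.911 0.413 0.   ]
```

```bash
python3 -m inch '-29 0 37 4; -58 0 74 8; -87 0 111 12; -116 0 148 16; -145 0 185 20; -174 0 222 24; -203 0 259 28; -232 0 296 32; -261 0 333 36; -290 0 370 40' 1 40; python3 - <<'E'
from h import *
togo(.541,.300,.25,np.pi/2-.27)
E
```

```text
clock: 3.5
tool_pos: [0.4762, -0.1505, 0.247]
eef_rot: [0.427, -0.564, 0.564, -0.427]
contact_force: [1.2, 0.2, 0.4]
opening: 1.006
t 3.5 pos [ 0.4762 -0.1505  0.247 ] jaw -1.846 q7 -1.58 open 1.006 down [ 0.001 -0.    -1.   ] F [1.2 0.2 0.4]
-> tool mm [-451.1   -3.1  -60. ] spin deg -0.29 xaxis [-0.272 -0.962 -0.   ] zaxis [ 0.962 -0.272  0.001]
```

```bash
python3 -m inch '-46 0 -6 0; -92 0 -12 0; -138 0 -18 0; -184 0 -24 0; -230 0 -30 0; -276 0 -36 0; -322 0 -42 0; -368 0 -48 0; -410 0 -54 0; -451 -3 -60 0' 1; python3 - <<'E'
from h import *
togo(.541,.300,.25,np.pi/2-.27)
ds=snaps()
f=ds["scene"]["frame"][20:180,330:500,::-1]
cv2.imwrite("pics/a.png",cv2.resize(f,None,fx=3,fy=3))
f=ds["top"]["frame"][150:300,130:300,::-1]
cv2.imwrite("pics/b.png",cv2.resize(f,None,fx=3,fy=3))
E
```

```text
clock: 4.5
tool_pos: [0.5385, 0.3005, 0.2495]
eef_rot: [-0.428, 0.563, -0.563, 0.428]
contact_force: [1.1, 0.2, -0.5]
opening: 1.0
t 4.5 pos [0.5385 0.3005 0.2495] jaw -1.842 q7 -2.33 open 1.0 down [-0.001 -0.    -1.   ] F [ 1.1  0.2 -0.5]
-> tool mm [-0.2 -0.5  2.6] spin deg -0.08 xaxis [-0.268 -0.963  0.   ] zaxis [ 0.963 -0.268 -0.001]
```

View pics/a.png

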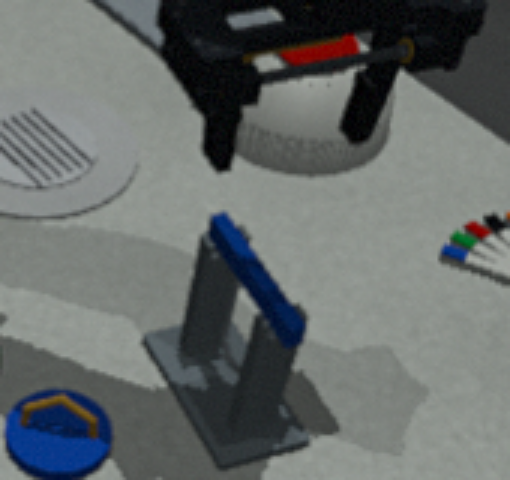

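```bash
python3 -m inch '0 40 2 0; 0 80 2.5 0; 0 110 2.5 0; 0 128 2.5 0; 0 132.5 2.5 0; 0 132.5 2.5 0' 1; python3 -m inch '0 0 0 0; 0 0 0 0; 0 0 0 0; 0 0 0 0; 0 0 0 0; 0 0 0 0' -1 40; python3 - <<'E'
from h import *
togo(.541,.300,.117,np.pi/2-.27)
E
```

```text
clock: 5.2
tool_pos: [0.5412, 0.297, 0.117]
eef_rot: [0.428, -0.563, 0.563, -0.427]
contact_force: [0.6, -0.6, -0.1]
opening: 0.999
clock: 5.8
tool_pos: [0.5413, 0.2976, 0.1173]
eef_rot: [0.427, -0.563, 0.563, -0.428]
contact_force: [0.6, -0.1, 0.1]
opening: 0.479
t 5.8 pos [0.5413 0.2976 0.1173] jaw -1.843 q7 -2.3 open 0.479 down [ 0.  0. -1.] F [ 0.6 -0.1  0.1]
-> tool mm [-2.2  0.3 -0.9] spin deg -0.13 xaxis [-0.269 -0.963 -0.   ] zaxis [ 0.963 -0.269  0.   ]
```

```bash
python3 -m inch '0 0 0 0; 0 0 0 0; 0 0 0 0; 0 0 0 0; 0 0 0 0; 0 0 0 0' -1 40;  python3 -m inch '0 0 0 0; 0 0 0 0; 0 0 0 0' -1 40
```

```text
clock: 6.4
tool_pos: [0.5413, 0.2977, 0.1172]
eef_rot: [-0.427, 0.563, -0.563, 0.428]
contact_force: [0.5, 0.2, -0.1]
opening: 0.147
clock: 6.7
tool_pos: [0.5413, 0.2976, 0.1172]
eef_rot: [0.428, -0.563, 0.563, -0.427]
contact_force: [-0.1, 0.2, 0.0]
opening: 0.151
```

```bash
python3 -m inch '0 -10 0 0; 0 -30 0 0; 0 -65 0 0; 0 -105 0 0; 0 -140 0 0; 0 -160 0 0; 0 -165 0 0' -1 40; python3 - <<'E'
from h import *
togo(.57,.0145,.25,np.pi/2-.385)
E
```

```text
clock: 7.4
tool_pos: [0.5425, 0.2978, 0.2856]
eef_rot: [0.425, -0.563, 0.564, -0.429]
contact_force: [0.5, -0.8, -2.0]
opening: 0.155
t 7.4 pos [0.5425 0.2978 0.2856] jaw -1.844 q7 -2.33 open 0.155 down [ 0.005  0.003 -1.   ] F [ 0.5 -0.8 -2. ]
-> tool mm [265.6  35.  102.7] spin deg 6.43 xaxis [-0.269 -0.963 -0.004] zaxis [ 0.963 -0.269  0.004]
```

```bash
python3 -m inch '20 0 8 0; 55 0 22 0; 95 0 38 1; 140 5 55 2; 180 15 70 3; 215 25 84 4; 243 32 94 5; 258 35 100 6; 265 35 102.5 6.5; 265.5 35 102.5 6.5' -1 40; python3 - <<'E'
from fit import *
togo(.57,.0145,.25,np.pi/2-.385)
ds=snaps()
hsv={c:cv2.cvtColor(ds[c]["frame"],cv2.COLOR_RGB2HSV) for c in ds}
s=r.get_state(); g=s["tool_pos"]+[0,0,.011]
for c in ds:
    u=proj(ds[c],g)[0].astype(int); x,y=u-[75,60]; w,h=150,140
    f=ds[c]["frame"][y:y+h,x:x+w,::-1]
    f=np.clip(f*(1.8 if c=="top" else 1.4),0,255).astype(np.uint8)
    k=4; f=cv2.resize(f,None,fx=k,fy=k,interpolation=cv2.INTER_CUBIC)
    hook=np.array([[-.02,0,-.01],[-.02,0,-.08],[-.012,0,-.09],[0,0,-.093],[.012,0,-.09],[.02,0,-.083]])
    p=(proj(ds[c],pose(*g,-.385,hook))-[x,y]+.5)*k
    cv2.polylines(f,[np.int32(p)],False,(0,0,255),1)
    cv2.imwrite(f"pics/d_{c}.png",f)
E
```

```text
clock: 8.4
tool_pos: [0.5686, 0.0145, 0.2471]
eef_rot: [-0.395, 0.587, -0.587, 0.395]
contact_force: [-1.1, -0.2, -0.7]
opening: 0.152
t 8.4 pos [0.5686 0.0145 0.2471] jaw -1.957 q7 -1.95 open 0.152 down [-0.  0. -1.] F [-1.1 -0.2 -0.7]
-> tool mm [-0.5 -2.9  1.3] spin deg -0.06 xaxis [-0.377 -0.926 -0.   ] zaxis [ 0.926 -0.377 -0.   ]
```

View pics/d_scene.png

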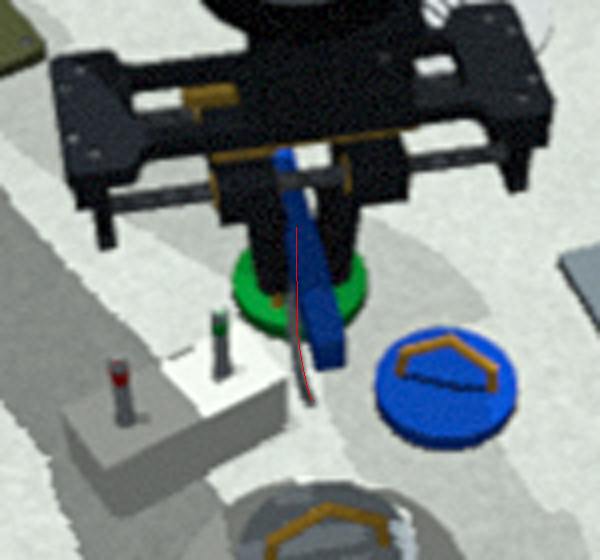

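View pics/d_top.png

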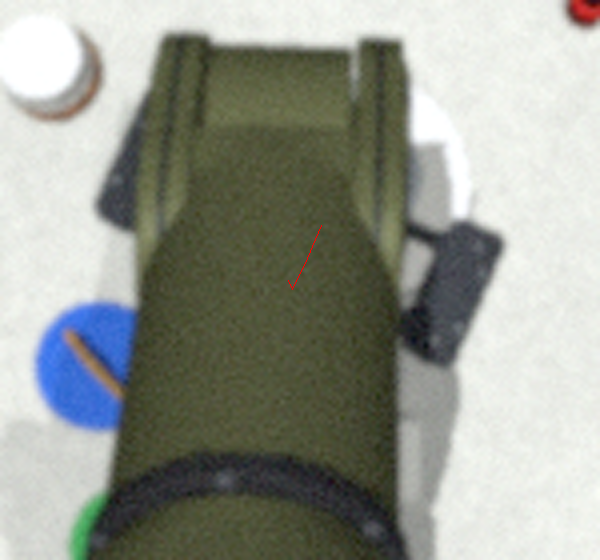

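```bash
python3 -m inch '0 10 2 0; 0 25 5 0; 0 38 5 0; 0 45 5 0; 0 45 5 0; 0 45 5 0' -1 40; cat > look.py <<'E'
from fit import *
import sys
def look(name,lid=(.6245,-.0078,.097,-.385),k=6,yaw=None,overlay=True,w=110,h=95,center=None):
    d=r.snapshot("scene"); s=r.get_state(); g=s["tool_pos"]+[0,0,.011]
    M=Ro.from_quat(s["eef_rot"]).as_matrix(); yaw=np.arctan2(M[1,0],M[0,0])+np.pi/2
    yaw=(yaw+np.pi/2)%np.pi-np.pi/2
    c=np.array(center) if center is not None else g-[0,0,.07]
    u=proj(d,c)[0].astype(int); x,y=u-[w//2,h//2]
    x=max(0,min(640-w,x));y=max(0,min(400-h,y))
    f=np.clip(d["frame"][y:y+h,x:x+w,::-1]*1.4,0,255).astype(np.uint8)
    f=cv2.resize(f,None,fx=k,fy=k,interpolation=cv2.INTER_CUBIC)
    if overlay:
        hook=np.array([[-.02,0,-.01],[-.02,0,-.08],[-.012,0,-.09],[0,0,-.093],[.012,0,-.09],[.02,0,-.083]])
        p=(proj(d,pose(*g,yaw,hook))-[x,y]+.5)*k
        cv2.polylines(f,[np.int32(p)],False,(0,0,255),1)
        if lid is not None:
            lp=np.array([[0,-.0245,.014],[0,-.0245,.033],[0,0,.05],[0,.0245,.033],[0,.0245,.014]])
            p=(proj(d,pose(*lid,lp))-[x,y]+.5)*k
            cv2.polylines(f,[np.int32(p)],False,(255,0,255),1)
    cv2.imwrite(f"pics/{name}.png",f)
    print("t",s["clock"],"pos",np.round(s["tool_pos"],4),"yaw",round(yaw,3),"F",np.round(s["contact_force"],2),"open",round(float(s["opening"]),3))
    return d,(x,y,w,h)
E
python3 - <<'E'
from look import *
look("e1")
togo(.578,.0113,.202,np.pi/2-.385)
E
```

```text
clock: 9.1
tool_pos: [0.5734, 0.0129, 0.2023]
eef_rot: [0.395, -0.586, 0.586, -0.395]
contact_force: [0.6, 0.1, -1.2]
opening: 0.153
t 9.15 pos [0.5736 0.0128 0.2026] yaw -0.385 F [ 0.25 -0.47 -1.12] open 0.15
t 9.15 pos [0.5736 0.0128 0.2026] jaw -1.956 q7 -1.94 open 0.15 down [ 0.001  0.    -1.   ] F [ 0.3 -0.5 -1.1]
-> tool mm [-0.3  0.6  4.6] spin deg -0.01 xaxis [-0.376 -0.927 -0.001] zaxis [ 0.927 -0.376  0.001]
```

View pics/e1.png

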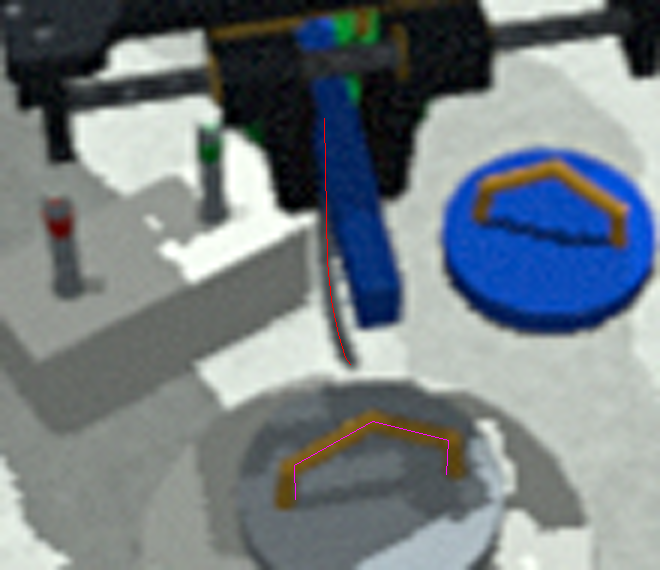

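The hook lies on its predicted line, and the loop's peak at (374,417) in the crop agrees with the model. I'll insert it through the loop.

```bash
python3 -m inch '0 1 8 0; 0 1 18 0; 0 1 28 0; 0 1 38 0; 0 1 47 0; 0 1 53 0; 0 1 54.5 0; 0 1 54.5 0' -1 40;python3 - <<'E'
from look import *
look("e2")
togo(.6245,-.0078,.202,np.pi/2-.385)
E
```

```text
clock: 9.95
tool_pos: [0.6237, -0.0081, 0.2011]
eef_rot: [-0.395, 0.587, -0.587, 0.395]
contact_force: [0.1, -0.4, -1.6]
opening: 0.148
t 10.0 pos [ 0.6234 -0.0079  0.2011] yaw -0.386 F [-0.7   1.19 -1.48] open 0.152
t 10.0 pos [ 0.6234 -0.0079  0.2011] jaw -1.956 q7 -1.91 open 0.152 down [-0.001  0.    -1.   ] F [-0.7  1.2 -1.5]
-> tool mm [-0.5 -0.9  0.9] spin deg -0.04 xaxis [-0.376 -0.927  0.   ] zaxis [ 0.927 -0.376 -0.001]
```

View pics/e2.png

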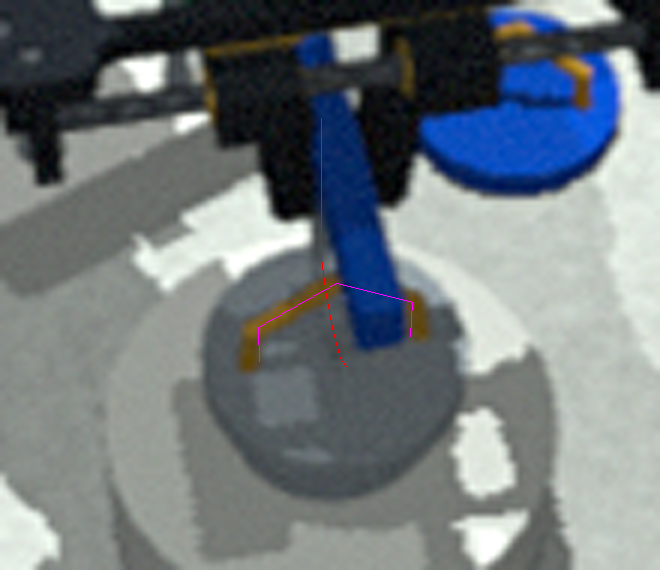

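```bash
python3 -m inch '0 -5 0 0; 0 -11 0 0; 0 -16 0 0; 0 -19 0 0; 0 -21 0 0; 0 -23 0 0; 0 -25 0 0; 0 -27 0 0; 0 -29 0 0; 0 -29 0 0' -1 50;python3 - <<'E'
from look import *
look("e3")
E
```

```text
clock: 11.0
tool_pos: [0.6239, -0.0081, 0.2305]
eef_rot: [0.395, -0.586, 0.587, -0.395]
contact_force: [-0.6, -0.5, -3.8]
opening: 0.148
t 11.05 pos [ 0.6238 -0.0081  0.2303] yaw -0.386 F [-0.72 -0.57 -3.44] open 0.153
```

View pics/e3.png

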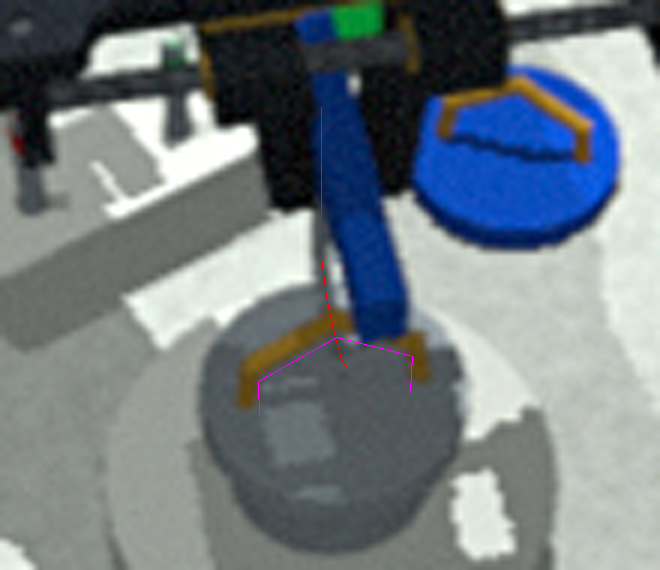

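```bash
python3 -m inch '0 -3 0 0; 0 -7 0 0; 0 -12 0 0; 0 -17 0 0; 0 -22 0 0; 0 -27 0 0; 0 -31 0 0; 0 -34 0 0; 0 -35 0 0; 0 -35 0 0' -1 50;python3 - <<'E'
from look import *
look("e4",lid=(.6245,-.0078,.097+.039,-.385))
togo(.501,-.298,.265,np.pi/2-.385)
E
```

```text
clock: 12.05
tool_pos: [0.6237, -0.0081, 0.2653]
eef_rot: [0.395, -0.587, 0.587, -0.395]
contact_force: [-0.3, -0.4, -3.0]
opening: 0.153
t 12.1 pos [ 0.6236 -0.0081  0.2651] yaw -0.386 F [ 0.87 -0.72 -3.08] open 0.151
t 12.1 pos [ 0.6236 -0.0081  0.2651] jaw -1.957 q7 -1.92 open 0.151 down [-0. -0. -1.] F [ 0.9 -0.7 -3.1]
-> tool mm [ 3.148e+02  2.000e-01 -4.500e+00] spin deg -0.04 xaxis [-0.376 -0.927  0.   ] zaxis [ 0.927 -0.376 -0.   ]
```

View pics/e4.png

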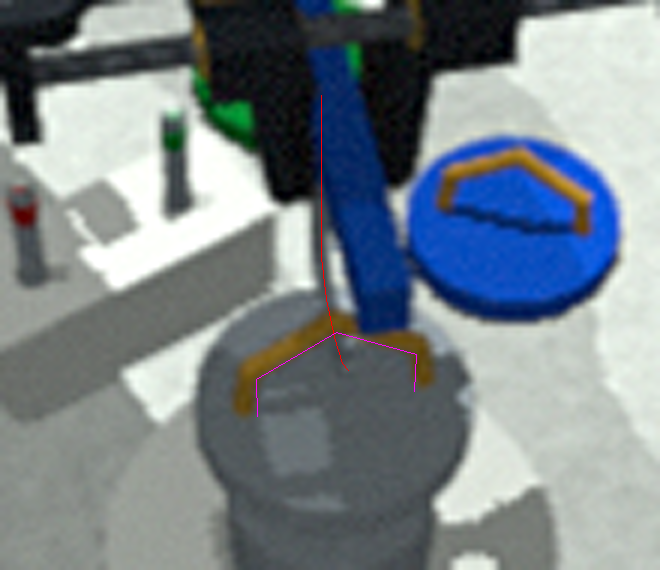

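```bash
python3 -m inch '3 0 0 0; 10 0 0 0; 21 0 0 0; 36 0 0 0; 55 0 -1 0; 77 0 -1 0; 99 0 -1 0; 121 0 -2 0; 143 0 -2 0; 165 0 -2 0' -1 50; python3 -m inch '22 0 0 0; 44 0 0 0; 66 0 0 0; 86 0 -1 0; 104 0 -2 0; 119 0 -2 0; 131 0 -2 0; 140 0 -2 0; 146 0 -2.5 0; 149 0 -2.5 0' -1 50;python3 - <<'E'
from look import *
togo(.501,-.298,.135,np.pi/2-.385)
look("f1",lid=(.501,-.298,.140,-.385))
E
```

```text
clock: 13.1
tool_pos: [0.5582, -0.1629, 0.2654]
eef_rot: [0.395, -0.587, 0.587, -0.394]
contact_force: [0.4, -0.6, -3.3]
opening: 0.151
clock: 14.1
tool_pos: [0.5012, -0.2976, 0.2652]
eef_rot: [-0.395, 0.587, -0.587, 0.395]
contact_force: [0.4, 0.8, -4.8]
opening: 0.151
t 14.1 pos [ 0.5012 -0.2976  0.2652] jaw -1.957 q7 -1.42 open 0.151 down [-0.  0. -1.] F [ 0.4  0.8 -4.8]
-> tool mm [  0.5 130.2  -0. ] spin deg -0.04 xaxis [-0.376 -0.927 -0.   ] zaxis [ 0.927 -0.376 -0.   ]
t 14.15 pos [ 0.5012 -0.2978  0.2652] yaw -0.386 F [-0.05 -0.48 -3.88] open 0.148
```

View pics/f1.png

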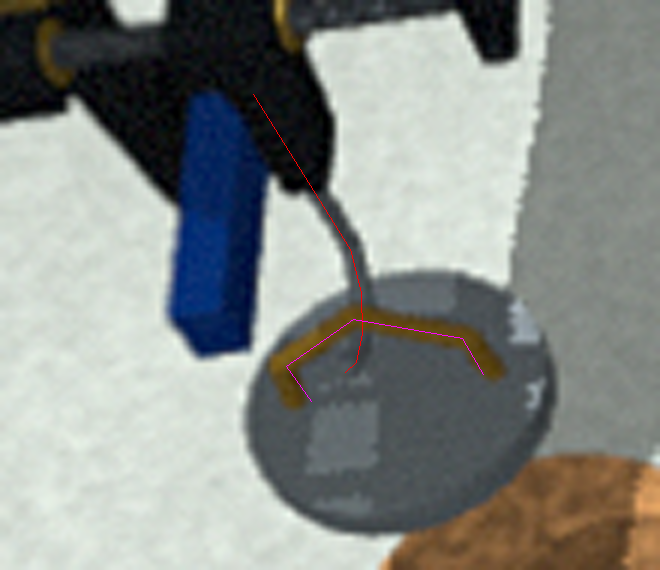

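```bash
python3 -m inch '0.5 4 0 0; 0.5 12 0 0; 0.5 24 0 0; 0.5 40 0 0; 0.5 58 0 0; 0.5 76 0 0; 0.5 92 0 0; 0.5 104 0 0; 0.5 113 0 0; 0.5 119 0 0' -1 50; python3 -m inch '0 3 0 0; 0 5 0 0; 0 7 0 0; 0 9 0 0; 0 11 0 0; 0 13 0 0; 0 15 0 0; 0 18 0 0; 0 22 0 0; 0 24 0 0' -1 50;python3 - <<'E'
from look import *
look("f2",lid=(.501,-.298,.008,-.385))
E
```

```text
clock: 15.15
tool_pos: [0.5011, -0.2975, 0.1453]
eef_rot: [-0.395, 0.587, -0.586, 0.395]
contact_force: [-0.8, 0.1, -3.0]
opening: 0.147
clock: 16.15
tool_pos: [0.5012, -0.2978, 0.1219]
eef_rot: [-0.395, 0.587, -0.587, 0.395]
contact_force: [-0.2, 0.3, -1.9]
opening: 0.15
t 16.2 pos [ 0.501  -0.2977  0.1217] yaw -0.386 F [-0.63  0.46 -1.4 ] open 0.153
```

View pics/f2.png

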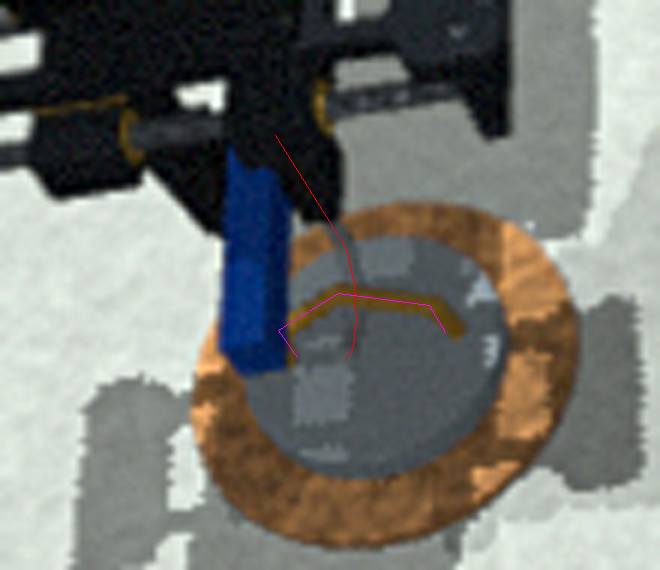

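```bash
python3 -m inch '0 3 0 0; 0 6 0 0; 0 8 0 0; 0 8 0 0; 0 8 -4 0; 0 8 -12 0; 0 8 -22 0; 0 8 -34 0; 0 8 -48 0; 0 8 -62 0' -1 50;python3 - <<'E'
from look import *
d,_=look("f3",lid=(.501,-.298,.008,-.385),center=(.49,-.29,.04))
togo(.541,.2985,.265,np.pi/2-.27)
E
```

```text
clock: 17.2
tool_pos: [0.4424, -0.274, 0.1144]
eef_rot: [-0.395, 0.587, -0.587, 0.395]
contact_force: [-0.0, -0.1, -0.8]
opening: 0.151
t 17.25 pos [ 0.4392 -0.2728  0.1143] yaw -0.387 F [-3.    0.86 -0.56] open 0.154
t 17.25 pos [ 0.4392 -0.2728  0.1143] jaw -1.957 q7 -1.39 open 0.154 down [-0.005  0.002 -1.   ] F [-3.   0.9 -0.6]
-> tool mm [-567.6 -150.  -121.9] spin deg -6.68 xaxis [-0.377 -0.926 -0.   ] zaxis [ 0.926 -0.377 -0.005]
```

View pics/f3.png

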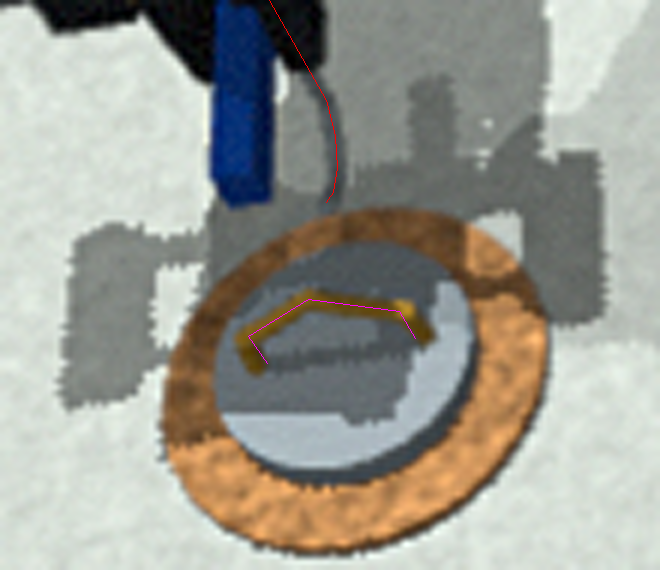

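```bash
python3 -m inch '0 -15 -2 0; -5 -45 -4 0; -15 -85 -6 0; -35 -120 -10 0; -70 -145 -15 0; -112 -155 -24 -1; -158 -155 -34 -2; -204 -155 -44 -3; -250 -155 -54 -4; -296 -155 -64 -5' -1 50;python3 - <<'E'
from look import *
togo(.541,.2985,.268,np.pi/2-.27)
E
```

```text
clock: 18.25
tool_pos: [0.4954, 0.0256, 0.2694]
eef_rot: [0.42, -0.569, 0.569, -0.42]
contact_force: [1.3, 0.1, -0.6]
opening: 0.151
t 18.25 pos [0.4954 0.0256 0.2694] jaw -1.869 q7 -1.92 open 0.151 down [ 0. -0. -1.] F [ 1.3  0.1 -0.6]
-> tool mm [-274.3    1.4  -36.5] spin deg -1.6 xaxis [-0.294 -0.956  0.   ] zaxis [ 0.956 -0.294  0.   ]
```

```bash
python3 -m inch '-45 0 -6 0; -90 0 -12 -0.5; -135 0 -18 -1; -180 0 -24 -1.5; -215 0 -29 -1.5; -243 0 -33 -1.5; -260 0 -35 -1.5; -269 0 -36 -1.5; -273.5 0 -36.5 -1.5; -273.5 0 -36.5 -1.5' -1 50;python3 - <<'E'
from look import *
togo(.5413,.2980,.119,np.pi/2-.27)
look("g1",lid=None)
E
```

```text
clock: 19.25
tool_pos: [0.5413, 0.2954, 0.2691]
eef_rot: [0.428, -0.563, 0.563, -0.427]
contact_force: [-0.9, 0.1, -1.0]
opening: 0.15
t 19.25 pos [0.5413 0.2954 0.2691] jaw -1.844 q7 -2.32 open 0.15 down [-0.    -0.001 -1.   ] F [-0.9  0.1 -1. ]
-> tool mm [ -2.6 150.1  -0.7] spin deg -0.16 xaxis [-0.269 -0.963  0.001] zaxis [ 0.963 -0.269 -0.   ]
t 19.3 pos [0.5414 0.2947 0.2692] yaw -0.274 F [-0.47  0.1  -0.34] open 0.152
```

View pics/g1.png

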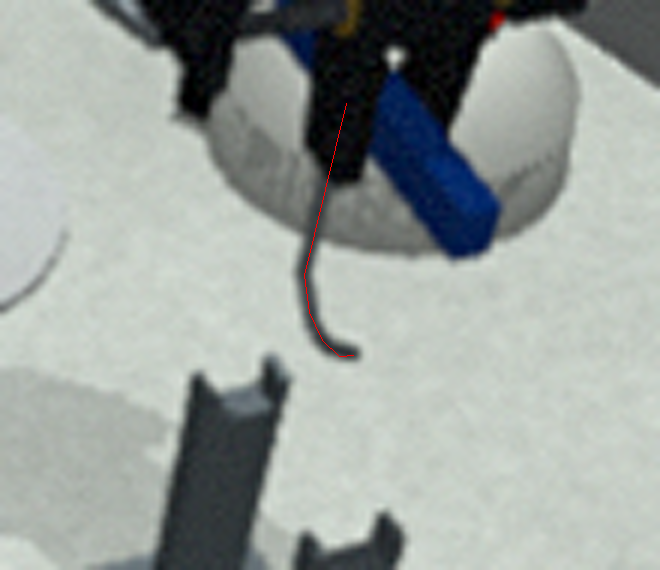

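```bash
python3 -m inch '-2 15 -0.7 0; -3 45 -0.7 0; -3 80 -0.7 0; -3 112 -0.7 0; -3 134 -0.7 0; -3 144 -0.7 0; -3 148 -0.7 0; -3 150.5 -0.7 0; -3 151.5 -0.7 0; -3 151.5 -0.7 0' -1 50;python3 - <<'E'
from look import *
togo(.5413,.2980,.117,np.pi/2-.27)
look("g2",lid=None)
E
```

```text
clock: 20.3
tool_pos: [0.5421, 0.2993, 0.1186]
eef_rot: [0.427, -0.563, 0.563, -0.428]
contact_force: [-0.8, 0.7, -1.1]
opening: 0.152
t 20.3 pos [0.5421 0.2993 0.1186] jaw -1.843 q7 -2.3 open 0.152 down [ 0.002  0.001 -1.   ] F [-0.8  0.7 -1.1]
-> tool mm [ 1.5  1.6 -0.4] spin deg -0.14 xaxis [-0.269 -0.963 -0.001] zaxis [ 0.963 -0.269  0.001]
t 20.35 pos [0.5421 0.2993 0.1186] yaw -0.272 F [ 0.94  0.56 -1.03] open 0.153
```

View pics/g2.png

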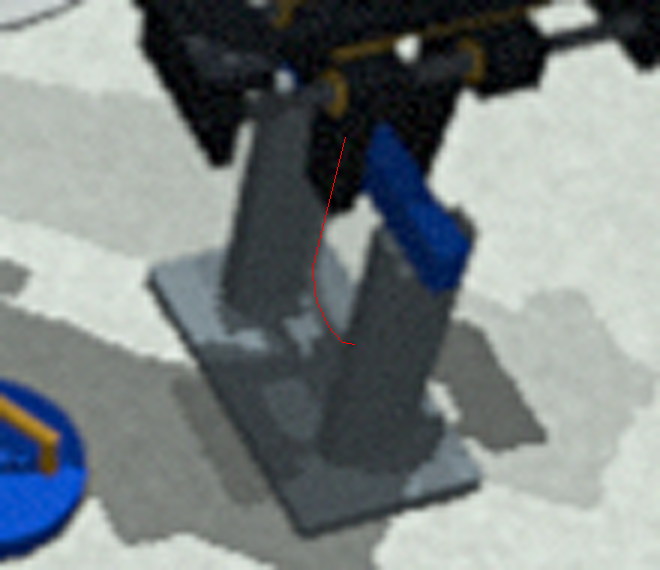

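```bash
python3 -m inch '0 0.8 0 0; 0 1.4 0 0; 0 1.4 0 0' -1 10; python3 -m inch '0 0 0 0; 0 0 0 0; 0 0 0 0; 0 0 0 0; 0 0 0 0; 0 0 0 0' 1 40; python3 -m inch '0 -5 0 0; 0 -25 0 0; 0 -60 0 0; 0 -100 0 0; 0 -130 0 0' 1;python3 - <<'E'
from look import *
togo(.451,.005,.25,np.pi/2-.27)
d,_=look("g3",lid=None,overlay=False,center=(.54,.3,.08))
hsv=cv2.cvtColor(d["frame"],cv2.COLOR_RGB2HSV)
B={"scene":(385,80,60,70)}
m=cut((hsv[...,0]>105)&(hsv[...,0]<130)&(hsv[...,1]>150),B["scene"])
print(m.sum(),fit({"scene":m},{"scene":d},lambda p:[pose(p[0],p[1],.128,p[2],boxpts(.13,.014,.02))],[.541,.30,-.27],[.01,.01,.1],B))
E
```

```text
clock: 20.65
tool_pos: [0.5418, 0.2993, 0.1171]
eef_rot: [0.427, -0.563, 0.563, -0.428]
contact_force: [-1.1, 0.5, 5.2]
opening: 0.159
clock: 21.25
tool_pos: [0.5415, 0.2991, 0.1162]
eef_rot: [0.428, -0.563, 0.563, -0.427]
contact_force: [0.6, -0.0, -0.8]
opening: 0.683
clock: 21.75
tool_pos: [0.5421, 0.2992, 0.249]
eef_rot: [0.427, -0.563, 0.563, -0.428]
contact_force: [1.5, 0.7, -0.4]
opening: 0.997
t 21.75 pos [0.5421 0.2992 0.249 ] jaw -1.843 q7 -2.32 open 0.997 down [ 0.002  0.001 -1.   ] F [ 1.5  0.7 -0.4]
-> tool mm [307.9  -1.5  -8.5] spin deg -0.14 xaxis [-0.269 -0.963 -0.002] zaxis [ 0.963 -0.269  0.002]
t 21.8 pos [0.5445 0.3004 0.2538] yaw -0.273 F [1.67 1.14 2.36] open 0.999
416.0 (array([ 0.53955139,  0.29994112, -0.30172932]), np.float64(5.814651136126433))
```

View pics/g3.png

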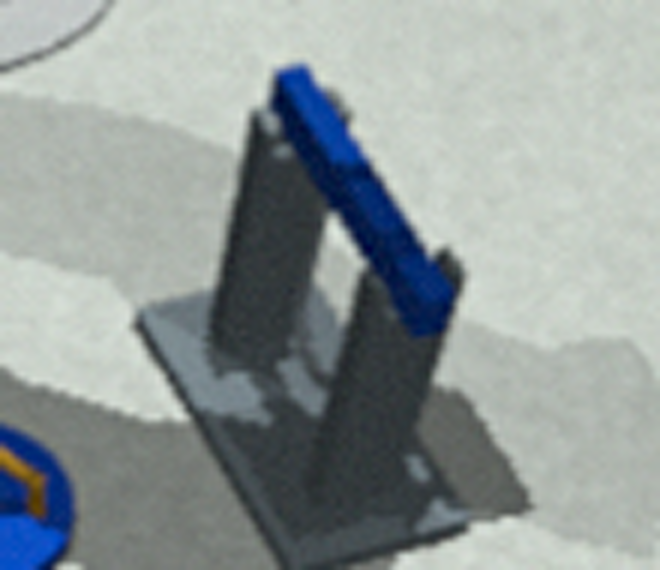

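```bash
python3 - <<'E'
from look import *
ds=snaps()
for c in ds:
    for l in r.trace(c,"pusher_a_c")[:4]:
        print(c,round(l["p"],2),np.round(l["centre"][::-1],1),l["region"].sum())
for c,ctr in (("scene",(.45,.005,.06)),("top",(.45,.005,.06))):
    d=ds[c]; u=proj(d,ctr)[0].astype(int); w,h=70,50; x,y=u-[w//2,h//2]; k=8
    f=np.clip(d["frame"][y:y+h,x:x+w,::-1]*(1.8 if c=="top" else 1.3),0,255).astype(np.uint8)
    f=cv2.resize(f,None,fx=k,fy=k,interpolation=cv2.INTER_CUBIC)
    for yy in(-.0275,.0365):
        p=(proj(d,[[.451,yy,.045],[.451,yy,.095]])-[x,y]+.5)*k
        cv2.polylines(f,[np.int32(p)],False,(255,0,255),1)
    cv2.imwrite(f"pics/r_{c}.png",f); print(x,y)
E
```

```text
scene 0.66 [242.3 304.8] 322
scene 0.65 [319.7 225.4] 4864
top 0.59 [437.1 239.9] 820
246 136
283 233
```

View pics/r_scene.png

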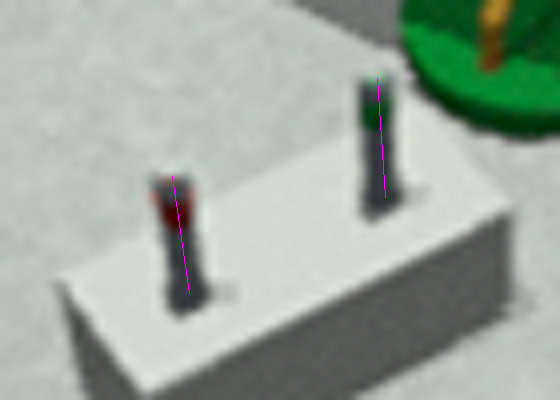

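View pics/r_top.png

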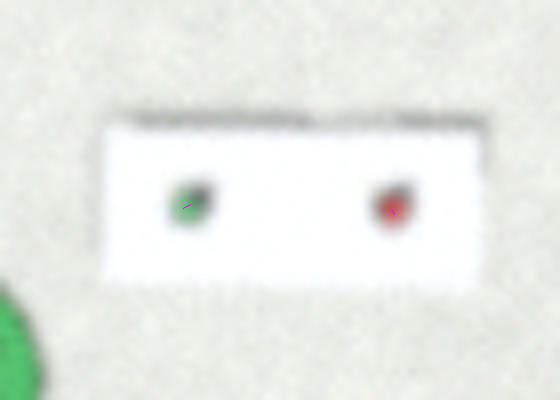

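```bash
python3 - <<'E'
from look import *
togo(.451,.0365,.18,np.pi/2-.27)
E
```

```text
t 22.0 pos [0.5409 0.2989 0.2459] jaw -1.843 q7 -2.32 open 0.998 down [-0.001 -0.001 -1.   ] F [ 0.4 -0.6  0.4]
-> tool mm [276.8  66.1 -16. ] spin deg -0.13 xaxis [-0.269 -0.963  0.001] zaxis [ 0.963 -0.269 -0.001]
```

```bash
python3 -m inch '40 0 -2 0; 85 0 -5 0; 130 0 -8 0; 175 10 -11 0; 215 25 -13 0; 245 45 -15 0; 265 60 -16 0; 275 66 -16 0; 277 66 -16 0; 277 66 -16 0' 0 30; python3 - <<'E'
from look import *
togo(.451,.0365,.077,np.pi/2-.27)
E
```

```text
clock: 23.0
tool_pos: [0.4521, 0.0373, 0.1803]
eef_rot: [-0.427, 0.563, -0.563, 0.428]
contact_force: [-0.6, 0.8, -0.6]
opening: 0.499
t 23.0 pos [0.4521 0.0373 0.1803] jaw -1.843 q7 -1.94 open 0.499 down [ 0.  0. -1.] F [-0.6  0.8 -0.6]
-> tool mm [  1.1 103.3  -0.9] spin deg -0.1 xaxis [-0.268 -0.963 -0.001] zaxis [ 0.963 -0.268  0.   ]
```

```bash
python3 -m inch '1 30 -1 0; 1 65 -1 0; 1 90 -1 0; 1 100 -1 0; 1 103 -1 0; 1 103 -1 0' 0 30; python3 -m inch '0 0 0 0; 0 0 0 0; 0 0 0 0; 0 0 0 0; 0 0 0 0; 0 0 0 0; 0 0 0 0' -1 30; python3 - <<'E'
from look import *
look("h1",lid=None,overlay=False,center=(.451,.01,.08))
E
```

```text
clock: 23.6
tool_pos: [0.4511, 0.0366, 0.0778]
eef_rot: [0.427, -0.563, 0.563, -0.428]
contact_force: [0.4, 0.5, 0.2]
opening: 0.502
clock: 24.3
tool_pos: [0.4506, 0.0359, 0.0775]
eef_rot: [0.427, -0.563, 0.563, -0.428]
contact_force: [-0.6, 0.1, 4.3]
opening: 0.099
t 24.35 pos [0.4506 0.0359 0.0775] yaw -0.272 F [-0.34  0.45  4.15] open 0.1
```

View pics/h1.png

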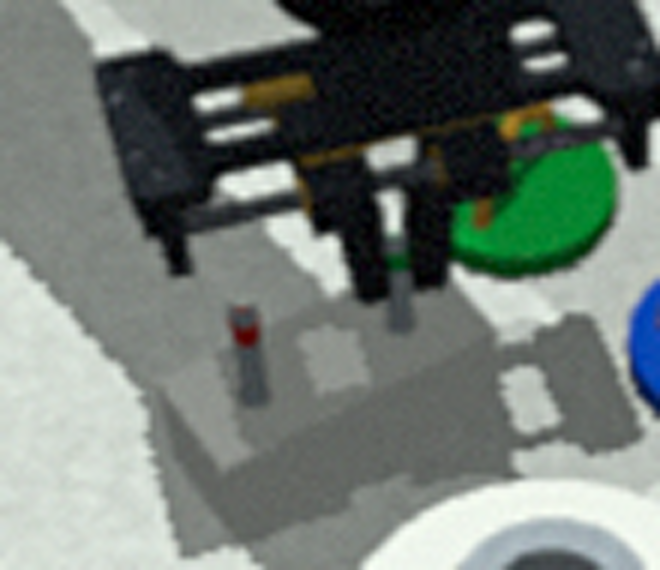

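```bash
python3 -m inch '0 -15 0 0; 0 -45 0 0; 0 -85 0 0; 0 -115 0 0; 0 -132 0 0; 0 -135 0 0' -1 30; python3 - <<'E'
from look import *
d=r.snapshot("scene"); w,h=90,80;x,y=275,180;k=7
f=np.clip(d["frame"][y:y+h,x:x+w,::-1]*1.3,0,255).astype(np.uint8)
f=cv2.resize(f,None,fx=k,fy=k,interpolation=cv2.INTER_CUBIC)
for rad,z in((.034,.105),(.021,.105),(.076,.07)):
    p=(proj(d,pose(.624,-.0075,0,0,cyl(rad,z,z)[::2]))-[x,y]+.5)*k
    cv2.polylines(f,[np.int32(p)],True,(255,0,255),1)
cv2.imwrite("pics/well.png",f)
togo(.624,.0005,.2125,np.pi/2-.27)
E
```

```text
clock: 24.95
tool_pos: [0.4512, 0.036, 0.2139]
eef_rot: [0.426, -0.563, 0.564, -0.429]
contact_force: [-0.0, -0.3, -0.1]
opening: 0.101
t 25.0 pos [0.4508 0.0359 0.2131] jaw -1.843 q7 -1.94 open 0.104 down [ 0.002  0.    -1.   ] F [ 0.1 -0.4 -0.1]
-> tool mm [-12.5   1.  176.4] spin deg -0.13 xaxis [-0.269 -0.963 -0.001] zaxis [ 0.963 -0.269  0.002]
```

View pics/well.png

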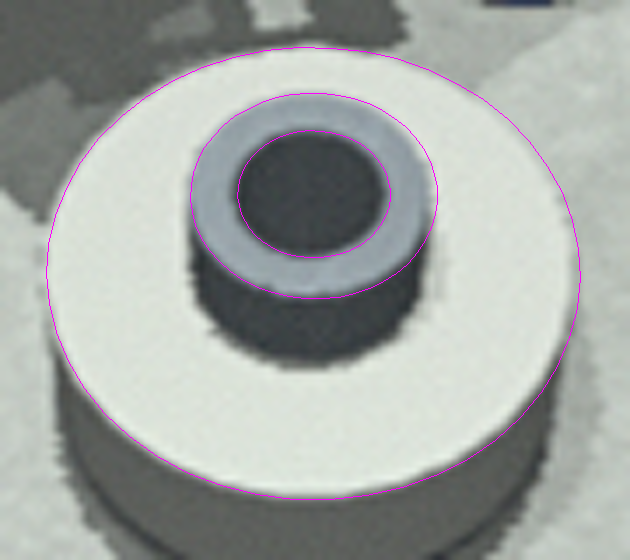

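```bash
python3 -m inch '-1 0 12 0; -3 0 35 0; -5 0 65 0; -8 0 100 0; -10 0 132 0; -11 0 156 0; -11 0 170 0; -11 0 175 0; -11 0 176 0; -11 0 176 0' -1 30; python3 - <<'E'
from look import *
togo(.6235,-.001,.116,np.pi/2-.27)
look("i1",lid=None,overlay=False,center=(.624,-.005,.14))
E
```

```text
clock: 26.0
tool_pos: [0.6216, -0.0006, 0.2113]
eef_rot: [-0.428, 0.564, -0.563, 0.427]
contact_force: [-0.0, 0.9, 0.4]
opening: 0.101
t 26.0 pos [ 6.216e-01 -6.000e-04  2.113e-01] jaw -1.843 q7 -1.85 open 0.101 down [-0.002  0.    -1.   ] F [-0.   0.9  0.4]
-> tool mm [-0.1 95.3  2.1] spin deg -0.12 xaxis [-0.269 -0.963  0.001] zaxis [ 0.963 -0.269 -0.002]
t 26.05 pos [ 6.217e-01 -5.000e-04  2.117e-01] yaw -0.272 F [-0.27 -0.86  0.06] open 0.1
```

View pics/i1.png

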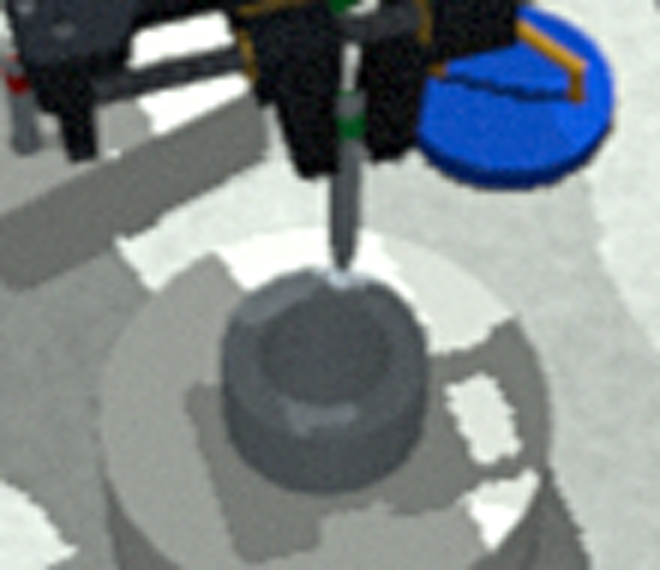

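```bash
python3 -m inch '0 15 2 0; 0 40 2 0; 0 65 2 0; 0 83 2 0; 0 91 2 0; 0 94 2 0; 0 94 2 0' -1 30; python3 - <<'E'
from look import *
look("i2",lid=None,overlay=False,center=(.624,-.005,.12))
togo(.6235,-.001,.116,np.pi/2-.27)
E
```

```text
clock: 26.75
tool_pos: [0.6248, -0.0014, 0.1183]
eef_rot: [0.428, -0.563, 0.563, -0.428]
contact_force: [-0.2, -0.1, -1.1]
opening: 0.099
t 26.8 pos [ 0.6252 -0.0014  0.1189] yaw -0.272 F [-0.14 -0.27 -0.2 ] open 0.103
t 26.8 pos [ 0.6252 -0.0014  0.1189] jaw -1.843 q7 -1.84 open 0.103 down [ 0.001 -0.    -1.   ] F [-0.1 -0.3 -0.2]
-> tool mm [ 0.1  2.9 -1.8] spin deg -0.13 xaxis [-0.269 -0.963 -0.   ] zaxis [ 0.963 -0.269  0.001]
```

View pics/i2.png

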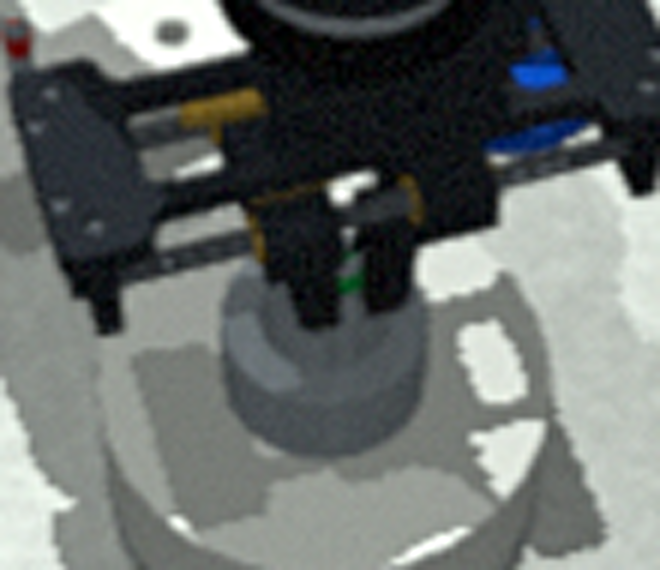

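```bash
python3 -m inch '0 1 0 0; 0 1 0 0; 0 1 0 0; 0 1 0 0; 0 1 0 0; 0 1 0 0; 0 -30 0 0; 0 -70 0 0; 0 -90 0 0' 0 30; python3 - <<'E'
from look import *
togo(.451,-.0275,.18,np.pi/2-.27)
look("i3",lid=None,overlay=False,center=(.624,-.005,.11))
E
```

```text
clock: 27.7
tool_pos: [0.6262, -0.0015, 0.2113]
eef_rot: [0.426, -0.562, 0.564, -0.429]
contact_force: [0.5, -0.2, -0.3]
opening: 0.502
t 27.7 pos [ 0.6262 -0.0015  0.2113] jaw -1.843 q7 -1.85 open 0.502 down [ 0.004 -0.    -1.   ] F [ 0.5 -0.2 -0.3]
-> tool mm [  72.2   30.6 -161.9] spin deg -0.14 xaxis [-0.269 -0.963 -0.001] zaxis [ 0.963 -0.269  0.004]
t 27.75 pos [ 0.6276 -0.0016  0.2138] yaw -0.273 F [ 1.44 -0.22  2.26] open 0.498
```

View pics/i3.png

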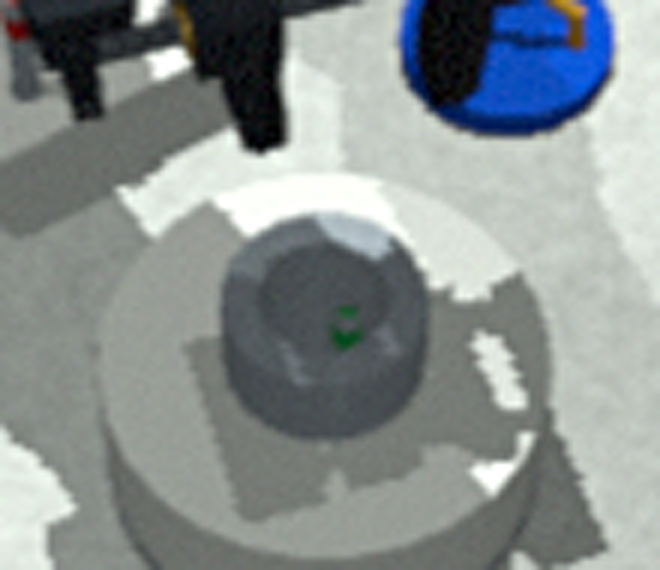

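```bash
python3 -m inch '4 0 -12 0; 15 0 -38 0; 30 0 -72 0; 45 0 -105 0; 58 5 -132 0; 66 15 -150 0; 71 25 -159 0; 72 30 -162 0; 72 30 -162 0' 0 30; python3 - <<'E'
from look import *
togo(.451,-.0275,.077,np.pi/2-.27)
d,(x,y,w,h)=look("j1",lid=None,overlay=False,center=(.5,-.01,.08))
hsv=cv2.cvtColor(d["frame"],cv2.COLOR_RGB2HSV)
u=proj(d,(.624,-.0085,.1))[0]
yy,xx=np.where((hsv[...,0]>45)&(hsv[...,0]<85)&(hsv[...,1]>120))
m=np.hypot(xx-u[0],yy-u[1])<15
print(u,m.sum(),xx[m].mean(),yy[m].mean(),onz(d,(xx[m].mean(),yy[m].mean()),.088))
E
```

```text
clock: 28.65
tool_pos: [0.449, -0.0271, 0.1778]
eef_rot: [-0.428, 0.564, -0.563, 0.427]
contact_force: [0.4, 0.0, 1.1]
opening: 0.5
t 28.65 pos [ 0.449  -0.0271  0.1778] jaw -1.843 q7 -1.81 open 0.5 down [-0.001 -0.    -1.   ] F [0.4 0.  1.1]
-> tool mm [ -0.2 100.8   2.1] spin deg -0.13 xaxis [-0.269 -0.963  0.   ] zaxis [ 0.963 -0.269 -0.001]
t 28.7 pos [ 0.45   -0.027   0.1781] yaw -0.272 F [0.98 0.12 0.61] open 0.499
[318.93708505 208.80935209] 15 322.2 212.66666666666666 [ 0.62846267 -0.00372405  0.088     ]
```

View pics/j1.png

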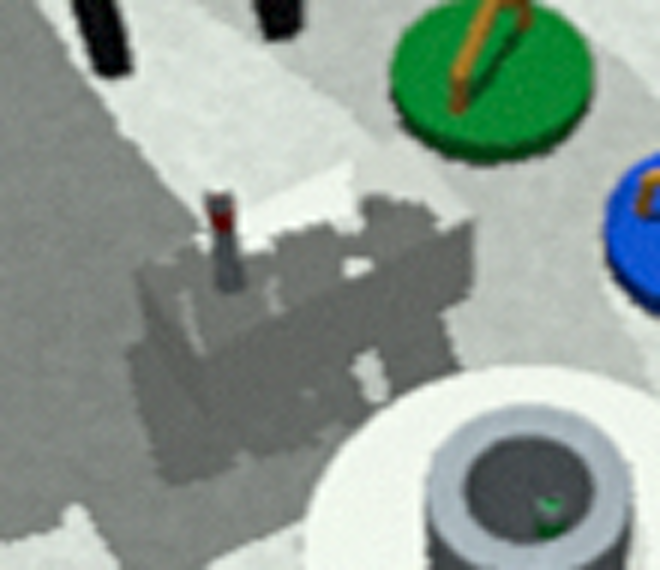

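```bash
python3 -m inch '0 30 1.5 0; 0 65 1.5 0; 0 88 1.5 0; 0 98 1.5 0; 0 101 1.5 0; 0 101 1.5 0' 0 30; python3 -m inch '0 0 0 0; 0 0 0 0; 0 0 0 0; 0 0 0 0; 0 0 0 0; 0 0 0 0; 0 0 0 0' -1 30; python3 -m inch '0 -15 0 0; 0 -45 0 0; 0 -85 0 0; 0 -115 0 0; 0 -132 0 0; 0 -135 0 0' -1 30; python3 - <<'E'
from look import *
togo(.6195,-.0165,.212,np.pi/2-.27)
E
```

```text
clock: 29.3
tool_pos: [0.4515, -0.0275, 0.0776]
eef_rot: [0.427, -0.563, 0.563, -0.428]
contact_force: [0.2, 0.1, -0.1]
opening: 0.499
clock: 30.0
tool_pos: [0.451, -0.0276, 0.0775]
eef_rot: [0.427, -0.563, 0.563, -0.428]
contact_force: [-0.6, -0.7, 4.7]
opening: 0.102
clock: 30.6
tool_pos: [0.4517, -0.0276, 0.2139]
eef_rot: [0.426, -0.562, 0.564, -0.429]
contact_force: [0.5, -0.2, -0.6]
opening: 0.101
t 30.6 pos [ 0.4517 -0.0276  0.2139] jaw -1.843 q7 -1.81 open 0.101 down [ 0.004  0.    -1.   ] F [ 0.5 -0.2 -0.6]
-> tool mm [-55.8   2.6 158.6] spin deg -0.14 xaxis [-0.269 -0.963 -0.001] zaxis [ 0.963 -0.269  0.004]
```

```bash
python3 -m inch '-4 0 12 0; -12 0 35 0; -23 0 65 0; -34 0 97 0; -44 0 126 0; -51 0 146 0; -55 0 156 0; -56 0 159 0; -56 0 159 0' -1 30; python3 - <<'E'
from look import *
togo(.6195,-.0165,.117,np.pi/2-.27)
look("k1",lid=None,overlay=False,center=(.624,-.005,.14))
E
```

```text
clock: 31.5
tool_pos: [0.6182, -0.0164, 0.2109]
eef_rot: [-0.428, 0.564, -0.563, 0.427]
contact_force: [-0.2, -0.6, -0.0]
opening: 0.098
t 31.5 pos [ 0.6182 -0.0164  0.2109] jaw -1.843 q7 -1.83 open 0.098 down [-0.003 -0.    -1.   ] F [-0.2 -0.6 -0. ]
-> tool mm [-0.3 93.8  1.5] spin deg -0.13 xaxis [-0.269 -0.963  0.001] zaxis [ 0.963 -0.269 -0.002]
t 31.55 pos [ 0.6179 -0.0165  0.2112] yaw -0.272 F [-0.29  0.25 -0.51] open 0.104
```

View pics/k1.png

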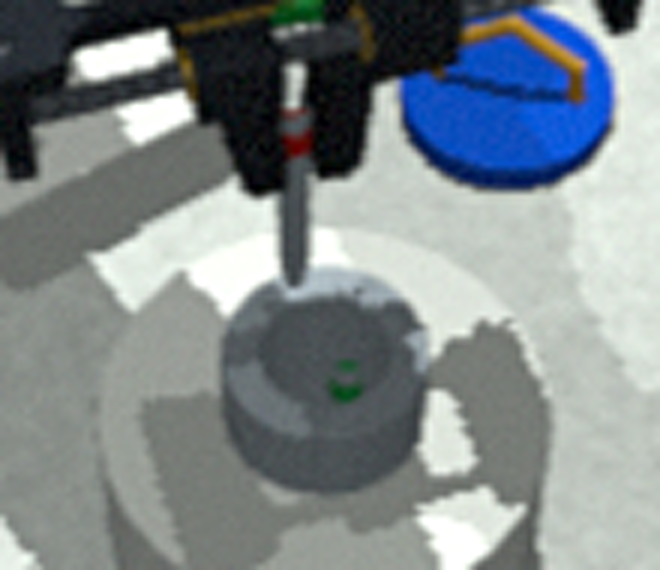

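```bash
python3 -m inch '-1 15 1.5 0; -1 35 1.5 0; -1 55 1.5 0; -1 75 1.5 0; -1 88 1.5 0; -1 94 1.5 0; -1 94 1.5 0' -1 30; python3 - <<'E'
from look import *
look("k2",lid=None,overlay=False,center=(.624,-.005,.12))
E
```

```text
clock: 32.25
tool_pos: [0.6201, -0.0159, 0.1174]
eef_rot: [-0.428, 0.564, -0.563, 0.427]
contact_force: [0.2, -0.6, -0.7]
opening: 0.1
t 32.3 pos [ 0.6208 -0.0159  0.1183] yaw -0.272 F [ 0.11 -0.27 -1.01] open 0.1
```

View pics/k2.png

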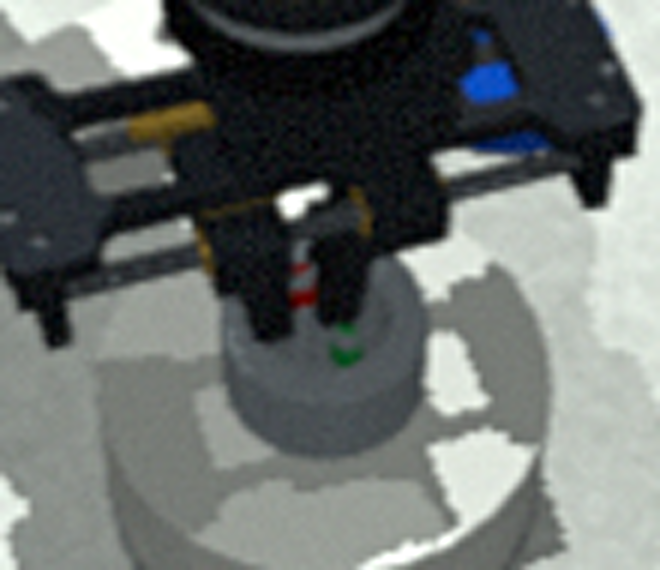

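```bash
python3 -m inch '0 1 0 0; 0 1 0 0; 0 1 0 0; 0 1 0 0; 0 1 0 0; 0 1 0 0; 0 -30 0 0; 0 -70 0 0; 0 -100 0 0; 0 -105 0 0' 0 30; python3 -m inch '0 0 -30 0; 0 0 -70 0; 0 0 -115 0; 0 0 -150 0; 0 0 -150 0' 0; python3 - <<'E'
from look import *
look("k3",lid=None,overlay=False,center=(.624,-.005,.11))
ds=snaps()
cv2.imwrite("pics/fs.png",ds["scene"]["frame"][:,:,::-1])
f=np.clip(ds["top"]["frame"][:,:,::-1]*1.5,0,255).astype(np.uint8); cv2.imwrite("pics/ft.png",f)
hsv={c:cv2.cvtColor(ds[c]["frame"],cv2.COLOR_RGB2HSV) for c in ds}
for c in ds:
  for l in r.trace(c,"lid")[:4]:
    q=np.array(l["centre"][::-1]); u=proj(ds[c],(.501,-.298,.02))[0]
    if np.linalg.norm(q-u)<20:
        ys,xs=np.where(l["region"]); b=(xs.min()-5,ys.min()-5,xs.max()-xs.min()+11,ys.max()-ys.min()+11)
        print("lid",c,fit({c:cut(l["region"],b)},ds,lambda p:[pose(p[0],p[1],0.008,0,cyl(.043,0,.014))],[.5,-.298],[.01,.01],{c:b}))
B={"scene":(385,80,60,70),"top":(175,180,60,80)}
m={c:cut((hsv[c][...,0]>105)&(hsv[c][...,0]<130)&(hsv[c][...,1]>150),B[c]) for c in ds}
print("bar",fit(m,ds,lambda p:[pose(p[0],p[1],.128,p[2],boxpts(.13,.014,.02))],[.541,.30,-.27],[.01,.01,.1],B))
E
```

```text
clock: 33.3
tool_pos: [0.6231, -0.0161, 0.2273]
eef_rot: [0.425, -0.562, 0.565, -0.43]
contact_force: [0.8, 0.7, 0.5]
opening: 0.499
clock: 33.8
tool_pos: [0.4699, 0.0256, 0.2224]
eef_rot: [-0.431, 0.564, -0.561, 0.426]
contact_force: [0.7, 0.4, -0.5]
opening: 0.502
t 33.85 pos [0.4736 0.0251 0.2228] yaw -0.271 F [ 0.78 -0.68  0.09] open 0.502
lid top (array([ 0.50350373, -0.297694  ]), np.float64(1.9073687211582782))
lid top (array([ 0.536875, -0.162375]), np.float64(32.31098884280703))
bar (array([ 0.53969509,  0.30033991, -0.30549149]), np.float64(15.446045700580353))
```

View pics/k3.png

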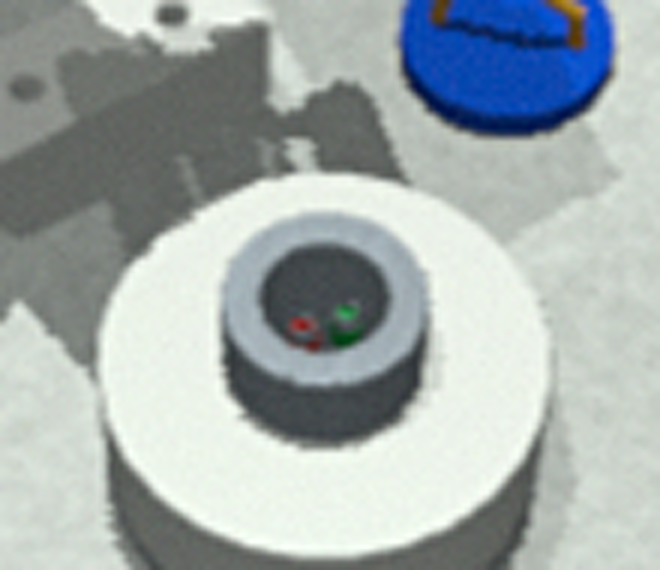

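View pics/fs.png

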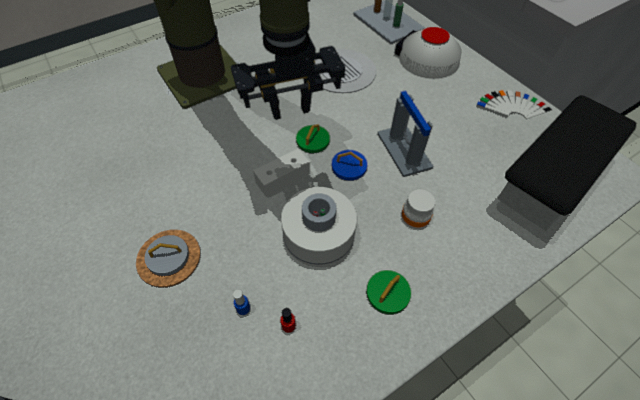

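View pics/ft.png

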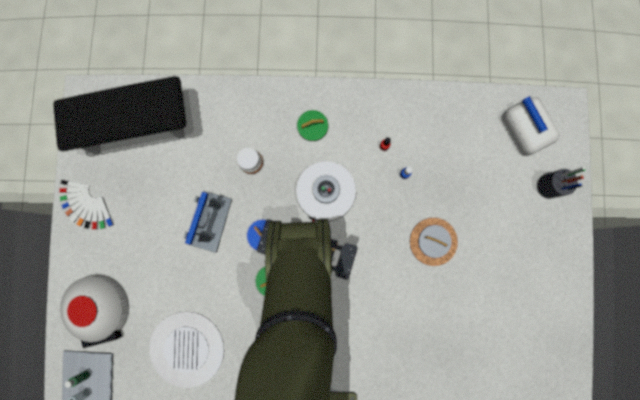

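Both pusher tops (red and green, crop pixels (303,325) and (347,314)) lie below the neck rim. The lid is centred on the trivet, the bar is in its notches, and the bystanders have not moved.

```bash
python3 -m inch '0 -5 0 0; 0 -5 0 0; 0 -5 0 0; 0 -5 0 0' 0; python3 - <<'E'
from plant import r
print(r.finish_job())
E
```

```text
clock: 34.45
tool_pos: [0.4764, 0.0244, 0.2283]
eef_rot: [0.427, -0.563, 0.563, -0.427]
contact_force: [0.3, 0.6, 1.0]
opening: 0.498
the job is handed in; nothing more can be done
None
```

I did every step of the task and handed the job in at about 34.5 s of the 72 s allowed; the simulator reported no verdict.

- **Lid:** I took the lid lifter from its stand and hooked it under the peak of the steel lid's loop. The lid looked level all the way and now lies flat on the trivet, with its centre about 3 mm from the trivet's in the top view.
- **Lifter:** It hangs in both notches, about 2 mm from where it was. Its bar is turned about 0.03 rad from its first fitted angle, well inside the 0.3 rad allowed.
- **Pushers:** I dropped the green one and then the red one through the neck. Both tops show below the rim, so both should be at the bottom. I saw this in the pictures but did not measure it.
- **Bystanders and robot:** The cream jar and polish bottles show no movement between the first and last pictures. I did not re-measure them. The arm was clear of everything when I handed in.

Two checks fell short. The final lid fit worked only in the top picture, because the network gave no usable lid outline in the scene picture. It also failed to find the pushers, so I placed them from the rack's position and the hole spacing, then confirmed them by eye.

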